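# Nip the doming block in the quick-release bench clamp

### The job

Clamp the small steel doming block in the dark blue quick-release bench clamp, ready for dapping. Its jaw stands too far forward: press the tail of the brass rocker pawl down so that its toothed nose tips up out of the rack, draw the jaw all the way back while you hold it down, then set the block upright, hollows on top, squarely in the middle of the bed and let go. Push the jaw up until it nips the block against the fence with the jaw's sprung face squeezed about half-way in, never bottomed, and leave the ratchet holding it; handle the clamp gently and do not disturb the other things.

Things in the scene. Friction and masses are not known exactly. Their poses are not given: they have to be found in the camera images.
- clamp: Base of the bench clamp, fixed to the bench: low dark blue bed 260 mm long (its x), 84 mm wide (its y), 14 mm high, with four screw ears 17 mm outside its long edges. Origin: middle of its underside; +x points along the bed at the fence, z up. A groove along its middle holds a ratchet rack (teeth every 3 mm, below the bed surface)
- bed_spot (a point): Point on the bed's surface (14 mm above the bench) midway between the drawn-back jaw and the fence, 45 mm ahead (+x) of the clamp's origin; axes as the clamp's. The fence, a rigid dark blue plate across the bed (56 mm wide, 38 mm high), is bolted in slots by hand: its face stands anywhere from 35 to 53 mm ahead of this point, and that is not measured
- jaw: Aluminium jaw sliding on the bed. Origin: middle of its upright's rear face at bed height. Upright 52 mm wide, 46 high, 14 thick. It travels from 25 mm behind (-x, a stop) to 50 mm ahead of the clamp's. In front a sprung rubber-faced plate, 44 mm wide, 3 to 39 mm above the bed, front 32 mm ahead of the origin when free, gives 10 mm: 4 N to begin, 11 N half-way, 19 N fully in
- jaw_back (a point): On the rear face of the jaw's upright, 35 mm above the bed, the place to push; free for 60 mm behind it from 20 mm above the bed. The ratchet always lets the jaw forward (friction and clicks 2 to 7 N, sliding the block 3 to 5 N more), locks it backward unless the pawl is tipped; let go, it falls back up to 3 mm to a tooth. A push of about 18 N leaves the plate near half-way; keep below 25 N
- pawl_tab (a point): Centre of the top of the ribbed thumb tab at the tail of the brass rocker pawl: tab 26 mm wide, 30 mm long, a 5 mm high lip across its rear end 15 mm behind (-x) this point. Carried by the jaw, 87 mm behind the jaw's origin, 36 mm above the bench at rest. The pivot lies 49 mm ahead. Pressing takes 1 to 3 N; the tab goes down about 9 mm to a hard stop. Dragging the freed jaw takes about 2 N
- pawl (a joint): Angle of the rocker pawl in rad: 0.00 to 0.03 with its tooth home in the rack, growing as the tab is pressed (nose up); clear of the rack above 0.08, hard stop at 0.20. A light spring returns it
- block_center (a point): Centre of the doming block: a loose steel cube of 42 mm, about 0.5 kg, round hollows in its top face, standing on the bench (centre 21 mm above it). Axes along its edges, z up. Pushed home by the jaw, it stops at the fence
- dapping_punch_1: Steel dapping punch lying on the bench, 12x68x12 mm; leave it alone
- dapping_punch_3: Dark steel dapping punch lying on the bench, 13x68x13 mm; leave it alone
- steel_bangle: Thin steel bangle lying flat, 71x76x4 mm; leave it alone
- brass_scrap: Bent offcut of brass sheet, 42x50x19 mm; leave it alone

How it is judged:
On the way, in this order (a step that is already met when the one before it is completed fails the run):
1. the pawl's tail is pressed down so that its tooth is tipped clear of the rack (value of joint pawl above 0.08 rad), for 0.1 s.
2. the jaw is drawn back, to within 13 mm of its rear stop (x of jaw in the frame of clamp below -0.012 m), for 0.1 s.
3. the block is set upright on the bed, in the middle, between jaw and fence, and let go (z of block_center in the frame of clamp between 0.031 and 0.039 m and y of block_center in the frame of clamp between -0.012 and 0.012 m and x of block_center in the frame of clamp between 0.02 and 0.08 m and angle between block_center's own z axis and vertical below 0.06 rad and contact force between the fingers and doming_block below 0.2 N), for 0.2 s.
At the end, for the whole second after the job is handed in: The block stands upright and square (within about 7 degrees) on the bed, within 12 mm of its middle line, at rest between jaw and fence; the sprung face squeezes it with 5 to 18 N (about 1 to 9 of its 10 mm); the pawl's tooth is home in the rack (pawl below 0.04 rad) (z of block_center in the frame of clamp between 0.031 and 0.039 m and y of block_center in the frame of clamp between -0.012 and 0.012 m and x of block_center in the frame of clamp between 0.02 and 0.08 m and angle between block_center's own z axis and vertical below 0.06 rad and (angle between the x axis of block_center and the x axis of clamp, either way round below 0.12 rad or angle between the x axis of block_center and the y axis of clamp, either way round below 0.12 rad) and contact force between jaw and doming_block between 5 and 18 N and value of joint pawl below 0.04 rad and linear speed of doming_block below 0.01 m/s); the robot touches nothing.
It fails at once if the jaw squeezes the block with more than 22 N (sprung face bottomed) (contact force between jaw and doming_block above 22 N).
It fails at once if the fingers load the jaw or its pawl with more than 25 N (contact force between the fingers and jaw above 25 N).
It fails at once if a punch, the bangle or the brass offcut is moved by more than 30 mm (distance of any of dapping_punch_1, dapping_punch_3, steel_bangle, brass_scrap from where it was at the start of the episode above 0.03 m).
It also fails if it takes over 61 s, if anything falls off the work surface, if the arm or the gripper's body presses on something with over 40 N, if the wrist force passes 120 N, or if a joint passes its speed limit or range.

### The arm

A 7-joint arm with a two-finger parallel gripper is mounted at the origin on a cart in front of the work surface, level with it; the furniture and walls round the work are solid. World frame = base frame: x ahead of the robot, y to its left, z up, the work surface at z = 0. Lengths are in m, angles in rad, forces in N, time in s.
With the tool pointing down it reaches from about 0.425 to 0.95 m from the base axis. Payload 4.7 kg.
Tool frame: the origin (TCP) lies midway between the tips of the shut fingers; the grasp point (between the pads) lies ctrl.grip_depth behind it (ctrl.grip_depth is the distance from the TCP to the grasp point, in m); z points along the fingers, y is the direction in which the jaws open and shut (so a half turn about z gives the same grasp; the last joint's range is limited). The gripper opens to 85 mm and grips with 20 to 120 N. Pads are 22 mm wide; open, the fingers measure 114 mm over their backs; the gripper's body (76 mm by 85 mm) begins 54 mm behind the grasp point. The pads swing forward as they close: fully open they stand 13 mm farther back than shut.
Start: joints at [-1.325, 0.469, -0.049, 1.532, 0.024, 1.141, -0.082], TCP at [0.183, 0.65, 0.231] pointing down, gripper open.
Joint ranges: [-2.59, 2.59], [-0.33, 1.99], [-1.39, 1.29], [0.1, 2.45], [-1.04, 4.18], [0.21, 1.99], [-2.66, 2.66]. Speed limits (rad/s): [2.57, 2.57, 3.14, 3.14, 3.14, 3.14, 3.14].

### API

Orientations are given as a rotation vector (axis times angle).
In Python, from bench import ctrl gives the robot as it stands. The module is installed in compiled form; this text tells all that it offers.
- The arm moves only by the tool apply_moves, never from a script. Its argument "steps" is one flat list of numbers, 7 for each row, row after row: the shift along the tool's x, y, z in units of 0.15 m (1.0 is 0.15 m), then the turn, a rotation vector about the tool's x, y, z in units of pi/2 rad (1.0 is pi/2 rad), then the closure, from 0 (fully open) to 1 (shut). A call has 1 to 10 rows; each row shifts and turns the commanded pose from where the row before left it, along the tool's axes as they then stand; what a row does not reach is not made up. A row lasts 1/8 s, in which the tool goes at most 62.5 mm and 10.7 degrees, less where a joint would pass 70% of its speed; a pose out of reach is approached as far as the arm can. A call with a number of a shift or a turn outside -1 to 1 is refused whole. A call with a gripper value outside its range is refused whole. The fingers move at their own pace and stop on an object; the grip force is fixed at half the most. Time passes only in rows, so rows that do not move let the fingers close. It gives the time, the measured TCP pose, the force and the opening at its end, in the units of the state.
- ctrl.read_state(): the state, without advancing time (a new reading comes with each control period).
- ctrl.camera(name): name is "side" or "top" or "wrist"; returns (picture, depth): 384x512x3 uint8, blue, green, red; 384x512 float32, m along the optical axis (not along the pixel's ray), 0 where there is no reading.
- ctrl.get_calibration(name): a dict with "fx", "fy", "cx", "cy" (pixels), "xyz" and "attitude" of the camera in the world; the wrist camera has in their place "tool_from_camera" (4x4, takes a point from camera to tool coordinates, whose origin is the TCP and whose axes are the flange's). Camera axes: x right, y up, looking along -z (the intrinsics and any distortion apply to the point x, -y, -z); pixel columns grow to the right and rows downward; lengths in m; the calibration is good to about 2 mm. A picture is of the moment at which its call begins: read the wrist's pose just before it. get_calibration takes no time and is no camera call.
- ctrl.finish_job(): hands the job in, once; it reports no verdict.
The state is a dict: "time_s": time; "joints": joint angles; "joint_velocities": joint speeds; "joint_efforts": joint torques, N m; "position": TCP position; "orientation": TCP orientation; "contact_force": force on the tool from outside, world axes, zero at the start; "wrist_torque": the same for the moment, N m; "grip_width": finger opening in m.
Only numpy, scipy, OpenCV 4.12 (cv2) and the standard library are available. Lean on these libraries where they do the work, as an engineer would, in place of code of your own. Each camera call takes 0.05 s, during which the arm holds its last target.

## Working session

There is one attempt and no reset: what is moved stays moved. The work goes in short steps, Python scripts to look and compute and a tool call to move; the robot and the scene stay as the last step left them, time stands still between calls to the robot, and variables do not carry over. Pictures are saved under pics/ and viewed, and the job is handed in when it is done.

Besides the shell and the picture viewer there is one more tool, called after "Emit:" by a JSON object that holds its "method" and its "body", one argument or row to a line. apply_moves: Moves the arm, as the interface text tells. Shifts and turns lie within -1 to 1; 1 stands for 0.15 m of shift or pi/2 rad of turn. Its arguments: {"type":"object","properties":{"steps":{"type":"array"}},"required":["steps"]}

```bash
mkdir -p pics; cat > h.py <<'E'
import numpy as np, cv2, json
from scipy.spatial.transform import Rotation as R
from bench import ctrl
def st():
    s=ctrl.read_state(); return s
def grab(n,tag):
    s=ctrl.read_state()
    im,d=ctrl.camera(n); c=ctrl.get_calibration(n)
    cv2.imwrite(f'pics/{tag}.png',im); np.savez(f'pics/{tag}.npz',im=im,d=d,pos=s['position'],ori=s['orientation'])
    return im,d,c
E
python3 - <<'E'
from h import *
s=st(); print(s); print(ctrl.grip_depth)
for n in ['side','top','wrist']:
    im,d,c=grab(n,n+'0'); print(n,c)
E
```

```text
{'time_s': 0.0, 'joints': array([-1.32490414,  0.46946148, -0.04861731,  1.53370725,  0.02411216,
        1.14099542, -0.08228724]), 'joint_velocities': array([-1.12322636e-06, -9.98145441e-04, -8.17299231e-04,  1.24606500e-03,
       -5.78349293e-04, -1.48546514e-03, -2.57319681e-03]), 'joint_efforts': array([-3.40822180e-05, -5.10307431e+01, -4.65746806e-02, -2.37705106e+01,
        1.06799774e-02,  7.46472913e-03, -7.19622250e-06]), 'position': array([0.18297905, 0.64911156, 0.23024234]), 'orientation': array([-4.30149940e-01, -3.11180349e+00,  3.10265048e-03]), 'contact_force': array([-1.03379592,  0.16601437,  0.19179511]), 'wrist_torque': array([ 0.02282811, -0.00043463,  0.00886859]), 'grip_width': 0.08554780077500598}
0.0187
side {'fx': 483.5834629331138, 'fy': 483.5834629331138, 'cx': 260.347465844093, 'cy': 195.1414546808521, 'xyz': array([0.5613476 , 1.25742039, 1.00112057]), 'attitude': array([-0.02888265,  1.41513831,  2.79305775])}
top {'fx': 423.62728570541054, 'fy': 423.62728570541054, 'cx': 254.51141408722472, 'cy': 195.0579927931113, 'xyz': array([ 0.46261873, -0.0295433 ,  1.16997526]), 'attitude': array([ 0.06745651, -0.07009287, -1.58882656])}
wrist {'fx': 271.7546350606496, 'fy': 271.7546350606496, 'cx': 252.7439733537602, 'cy': 188.82211606327368, 'tool_from_camera': array([[-3.86843293e-04,  9.55791360e-01,  2.94045450e-01,
         7.55832745e-02],
       [ 9.99998695e-01,  8.30900213e-04, -1.38524319e-03,
         9.04821754e-04],
       [-1.56832590e-03,  2.94044530e-01, -9.55790434e-01,
        -1.43492977e-01],
       [ 0.00000000e+00,  0.00000000e+00,  0.00000000e+00,
         1.00000000e+00]])}
```

View pics/top0.png

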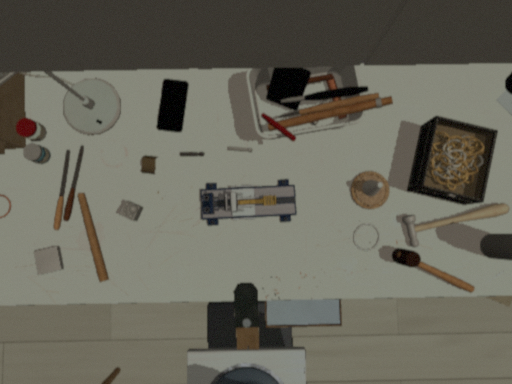

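View pics/side0.png

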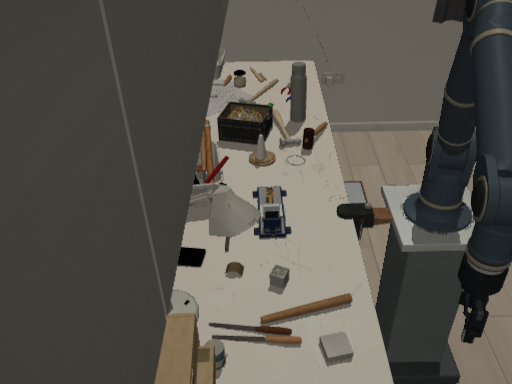

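View pics/wrist0.png

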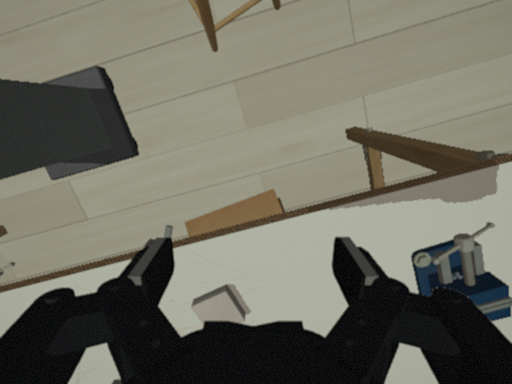

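```bash
python3 - <<'E'
import cv2,numpy as np
im=cv2.imread('pics/top0.png')
a=cv2.resize(im[170:235,190:305],None,fx=6,fy=6,interpolation=cv2.INTER_CUBIC); cv2.imwrite('pics/top0c.png',cv2.convertScaleAbs(a,alpha=1.6))
b=cv2.resize(im[140:280,20:210],None,fx=4,fy=4,interpolation=cv2.INTER_CUBIC); cv2.imwrite('pics/top0b.png',cv2.convertScaleAbs(b,alpha=1.5))
im=cv2.imread('pics/side0.png')
a=cv2.resize(im[175:300,210:310],None,fx=5,fy=4.8,interpolation=cv2.INTER_CUBIC); cv2.imwrite('pics/side0c.png',cv2.convertScaleAbs(a,alpha=1.6))
E
```

```text
(no output)
```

View pics/top0c.png

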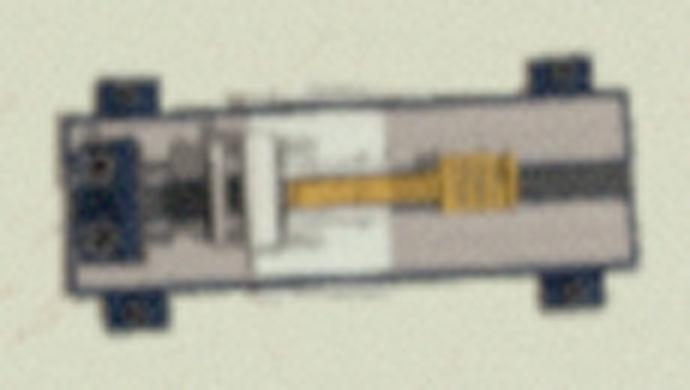

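View pics/top0b.png

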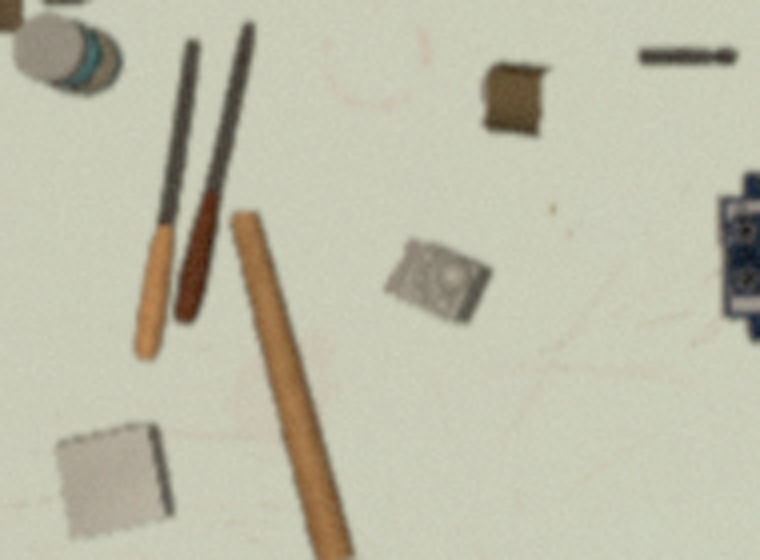

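View pics/side0c.png

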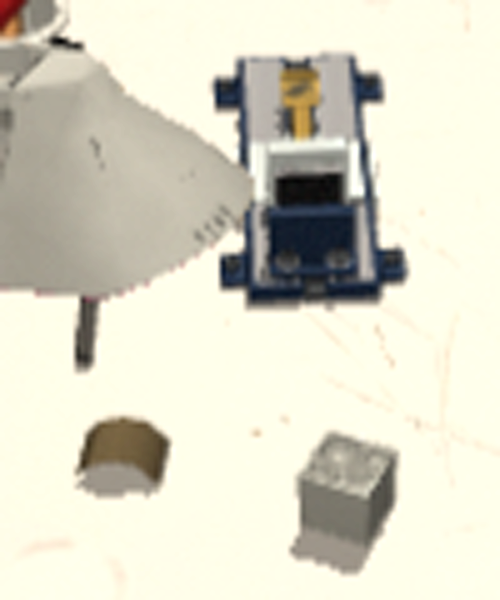

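```bash
cat >> h.py <<'E'
def campose(n,pos=None,ori=None):
    c=ctrl.get_calibration(n)
    if n=='wrist':
        T=np.eye(4);T[:3,:3]=R.from_rotvec(ori).as_matrix();T[:3,3]=pos
        return c,T@c['tool_from_camera']
    T=np.eye(4);T[:3,:3]=R.from_rotvec(c['attitude']).as_matrix();T[:3,3]=c['xyz'];return c,T
def ray(n,uv,z,pos=None,ori=None):
    c,T=campose(n,pos,ori); uv=np.atleast_2d(uv).astype(float)
    d=np.c_[(uv[:,0]-c['cx'])/c['fx'],-(uv[:,1]-c['cy'])/c['fy'],-np.ones(len(uv))]@T[:3,:3].T
    return T[:3,3]+d*((z-T[2,3])/d[:,2])[:,None]
def proj(n,P,pos=None,ori=None):
    c,T=campose(n,pos,ori); p=(np.atleast_2d(P)-T[:3,3])@T[:3,:3]
    return np.c_[c['cx']+c['fx']*p[:,0]/-p[:,2], c['cy']-c['fy']*p[:,1]/-p[:,2]]
def cloud(n,d,pos=None,ori=None):
    c,T=campose(n,pos,ori); v,u=np.mgrid[:d.shape[0],:d.shape[1]]
    p=np.stack([(u-c['cx'])/c['fx']*d,-(v-c['cy'])/c['fy']*d,-d],-1)
    return p@T[:3,:3].T+T[:3,3]
E
python3 - <<'E'
from h import *
np.set_printoptions(precision=4,suppress=True)
px=np.array([(62,118),(628,90),(636,268),(70,295)])/6.+[190,170]-0.42
P=ray('top',px,0.014); print(P); 
print('len',np.linalg.norm(P[0]-P[1]),np.linalg.norm(P[2]-P[3]),'wid',np.linalg.norm(P[0]-P[3]),np.linalg.norm(P[1]-P[2]))
print('ctr',P.mean(0)); a=(P[0]+P[3]-P[1]-P[2])[:2]; print('yaw',np.arctan2(a[1],a[0]))
f=np.load('pics/top0.npz'); C=cloud('top',f['d'])
# depth checks
def at(u,v,r=1): 
    q=C[v-r:v+r+1,u-r:u+r+1].reshape(-1,3); return np.median(q,0)
for nm,(u,v) in dict(bench=(180,250),tab=(190+480//6,170+180//6),jawtop=(190+263//6,170+190//6),bed=(190+560//6,170+140//6),block=(126,207),fencetop=(209,203)).items(): print(nm,at(u,v))
# block: top mask via cloud height
X=C; m=(X[...,2]>0.030)&(X[...,2]<0.06); m[:, :100]=0; m[:,150:]=0; m[:180]=0;m[240:]=0
q=X[m]; print(m.sum(), q.mean(0))
vs,us=np.nonzero(m); r=cv2.minAreaRect(np.c_[us,vs].astype(np.float32)); print(r)
Z=ray('top',cv2.boxPoints(r),0.042); print(Z,Z.mean(0)); print(np.linalg.norm(Z[0]-Z[1]),np.linalg.norm(Z[2]-Z[1]),np.arctan2(*(Z[1]-Z[0])[[1,0]]))
E
```

```text
[[ 0.5827  0.1169  0.014 ]
 [ 0.5906 -0.1421  0.014 ]
 [ 0.5091 -0.1435  0.014 ]
 [ 0.5018  0.1139  0.014 ]]
len 0.25912777796337655 0.25752891695811664 wid 0.08093617272630917 0.08148859874719602
ctr [ 0.546  -0.0137  0.014 ]
yaw 1.6003622401287136
bench [0.418  0.1739 0.0014]
tab [ 0.5476 -0.0736  0.0375]
jawtop [0.5453 0.0245 0.0601]
bed [ 0.5677 -0.1105  0.0142]
block [0.536  0.3113 0.0416]
fencetop [0.5418 0.0885 0.0501]
265 [0.5265 0.3024 0.0401]
((129.60000610351562, 210.80001831054688), (16.994115829467773, 16.099689483642578), 26.56505012512207)
[[0.5172 0.3308 0.042 ]
 [0.5552 0.3119 0.042 ]
 [0.5341 0.2713 0.042 ]
 [0.4962 0.2903 0.042 ]] [0.5257 0.3011 0.042 ]
0.04250204731789941 0.045794948126094595 -0.46008715020267177
```

```bash
python3 - <<'E'
from h import *
np.set_printoptions(precision=3,suppress=True)
for n in ['top','side']:
    f=np.load(f'pics/{n}0.npz'); C=cloud(n,f['d']); ok=f['d']>0
    m=ok&(C[...,2]>0.10)&(C[...,0]>0.25)&(C[...,0]<1.0)&(abs(C[...,1])<0.7)
    k,l,s,c=cv2.connectedComponentsWithStats(m.astype(np.uint8))
    for i in range(1,k):
        if s[i,4]>15: q=C[l==i]; print(n,s[i],q.min(0),q.max(0))
E
```

```text
top [    0     0   512   154 38509] [ 0.621 -0.371  0.1  ] [0.888 0.617 0.896]
top [421 116  77  87 813] [ 0.527 -0.657  0.1  ] [ 0.751 -0.454  0.113]
top [376 182   7   7  37] [ 0.568 -0.356  0.102] [ 0.583 -0.339  0.111]
top [501 234  11  26 208] [ 0.384 -0.674  0.1  ] [ 0.446 -0.647  0.14 ]
side [206   0  23  81 926] [0.623 0.345 0.766] [0.624 0.7   0.86 ]
side [291  62  16  40 573] [ 0.382 -0.7    0.1  ] [ 0.448 -0.637  0.253]
side [217 102  14  18  33] [ 0.709 -0.65   0.1  ] [ 0.753 -0.495  0.106]
side [224 118  24   4  31] [ 0.632 -0.5    0.1  ] [ 0.725 -0.458  0.108]
side [ 189  120   72  118 2654] [ 0.574 -0.365  0.1  ] [0.793 0.58  0.476]
side [193 184  19   4  29] [ 0.74  -0.038  0.1  ] [ 0.798 -0.02   0.106]
side [ 161  313   55   71 1743] [0.674 0.603 0.1  ] [0.77  0.7   0.234]
```

```bash
python3 - <<'E'
from h import *
np.set_printoptions(precision=3,suppress=True)
f=np.load('pics/top0.npz'); C=cloud('top',f['d'])
for u,v in [(92,105),(70,105),(92,85),(92,128),(115,105),(60,85),(250,30),(20,115),(30,60),(270,90),(172,105)]: print(u,v,C[v,u])
f=np.load('pics/side0.npz'); C=cloud('side',f['d'])
for u,v in [(230,215),(230,200),(250,215),(200,225),(185,100),(100,100),(220,215)]: print('s',u,v,C[v,u])
E
```

```text
92 105 [0.818 0.407 0.037]
70 105 [0.823 0.473 0.024]
92 85 [0.88  0.415 0.019]
92 128 [0.757 0.412 0.022]
115 105 [0.82  0.349 0.024]
60 85 [ 0.889  0.514 -0.002]
250 30 [ 0.622 -0.029  0.846]
20 115 [0.796 0.608 0.029]
30 60 [0.623 0.172 0.795]
270 90 [ 0.842 -0.079  0.062]
172 105 [0.823 0.194 0.007]
s 230 215 [0.629 0.557 0.443]
s 230 200 [0.629 0.533 0.46 ]
s 250 215 [0.592 0.547 0.435]
s 200 225 [0.777 0.05  0.   ]
s 185 100 [0.624 0.907 0.838]
s 100 100 [0.623 1.089 0.923]
s 220 215 [0.648 0.551 0.439]
```

```bash
cat >> h.py <<'E'
def toolrot(yaw): # tool y at angle yaw in world xy, z down
    y=np.array([np.cos(yaw),np.sin(yaw),0]);z=np.array([0,0,-1.]);return np.c_[np.cross(y,z),y,z]
def yawof(ori): 
    y=R.from_rotvec(ori).as_matrix()[:,1]; return np.arctan2(y[1],y[0])
def rows(P,Y,g):
    # P list of positions incl. start, Y yaws
    out=[]
    for i in range(len(P)-1):
        d=toolrot(Y[i]).T@(np.array(P[i+1])-P[i])/0.15
        out.append([*np.round(d,3),0,0,round(-(Y[i+1]-Y[i])/(np.pi/2),4),g])
    return out
E
python3 - <<'E'
from h import *
s=st(); p=s['position']; y0=yawof(s['orientation']); print(np.degrees(y0), R.from_rotvec(s['orientation']).as_matrix().round(3))
N=15; goal=np.array([0.545,-0.06,0.19]); a0=np.arctan2(p[1],p[0]);a1=np.arctan2(goal[1],goal[0]); r0=np.hypot(*p[:2]);r1=np.hypot(*goal[:2])
P=[p];Y=[y0]
for i in range(1,N+1):
    t=i/N; a=a0+(a1-a0)*t; r=r0+(r1-r0)*min(1,t*1.0); P.append([r*np.cos(a),r*np.sin(a),p[2]+(goal[2]-p[2])*t]); Y.append(y0+(np.radians(1.7)-y0)*t)
for r in rows(P,Y,1): print(r)
E
```

```text
74.25825409138078 [[-0.962  0.271 -0.   ]
 [ 0.271  0.962 -0.001]
 [-0.    -0.001 -1.   ]]
[np.float64(-0.416), np.float64(-0.076), np.float64(0.018), 0, 0, np.float64(0.0537), 1]
[np.float64(-0.41), np.float64(-0.079), np.float64(0.018), 0, 0, np.float64(0.0537), 1]
[np.float64(-0.404), np.float64(-0.083), np.float64(0.018), 0, 0, np.float64(0.0537), 1]
[np.float64(-0.398), np.float64(-0.086), np.float64(0.018), 0, 0, np.float64(0.0537), 1]
[np.float64(-0.392), np.float64(-0.089), np.float64(0.018), 0, 0, np.float64(0.0537), 1]
[np.float64(-0.385), np.float64(-0.092), np.float64(0.018), 0, 0, np.float64(0.0537), 1]
[np.float64(-0.379), np.float64(-0.095), np.float64(0.018), 0, 0, np.float64(0.0537), 1]
[np.float64(-0.373), np.float64(-0.098), np.float64(0.018), 0, 0, np.float64(0.0537), 1]
[np.float64(-0.367), np.float64(-0.101), np.float64(0.018), 0, 0, np.float64(0.0537), 1]
[np.float64(-0.361), np.float64(-0.104), np.float64(0.018), 0, 0, np.float64(0.0537), 1]
[np.float64(-0.355), np.float64(-0.107), np.float64(0.018), 0, 0, np.float64(0.0537), 1]
[np.float64(-0.349), np.float64(-0.109), np.float64(0.018), 0, 0, np.float64(0.0537), 1]
[np.float64(-0.342), np.float64(-0.111), np.float64(0.018), 0, 0, np.float64(0.0537), 1]
[np.float64(-0.336), np.float64(-0.114), np.float64(0.018), 0, 0, np.float64(0.0537), 1]
[np.float64(-0.33), np.float64(-0.116), np.float64(0.018), 0, 0, np.float64(0.0537), 1]
```

Emit:
{"method": "apply_moves", "body": {
  "steps": [-0.41, -0.08, 0.02, 0, 0, 0.054, 1, -0.41, -0.08, 0.02, 0, 0, 0.054, 1, -0.4, -0.08, 0.02, 0, 0, 0.054, 1, -0.4, -0.09, 0.02, 0, 0, 0.054, 1, -0.39, -0.09, 0.02, 0, 0, 0.054, 1, -0.38, -0.09, 0.02, 0, 0, 0.054, 1, -0.38, -0.1, 0.02, 0, 0, 0.054, 1, -0.25, -0.07, 0.02, 0, 0, 0.035, 1, 0, 0, 0, 0, 0, 0, 1]
}}

```text
time_s: 1.27
position: [0.509, 0.3276, 0.207]
orientation: [1.41, 2.806, -0.003]
contact_force: [-0.6, 1.3, -0.3]
grip_width: 0.0001
```

```bash
python3 - <<'E'
from h import *
s=st(); print(s['time_s'],s['position'],np.degrees(yawof(s['orientation'])),s['contact_force'])
grab('wrist','w1')
E
```

```text
1.275 [0.50895555 0.32756611 0.20703894] 36.650678731338125 [-0.63325692  1.30025892 -0.28996018]
```

View pics/w1.png

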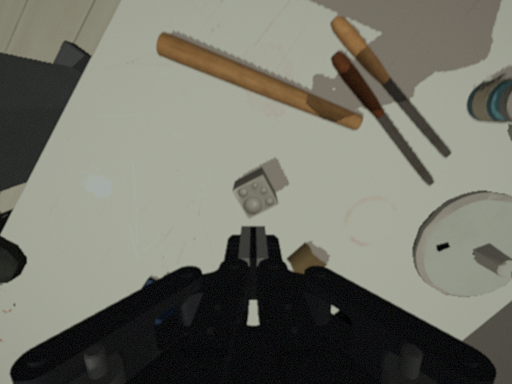

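```bash
python3 - <<'E'
from h import *
im=cv2.imread('pics/w1.png')[155:230,215:305]
cv2.imwrite('pics/w1c.png',cv2.convertScaleAbs(cv2.resize(im,None,fx=8,fy=8,interpolation=cv2.INTER_CUBIC),alpha=1.3))
E
```

```text
(no output)
```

View pics/w1c.png

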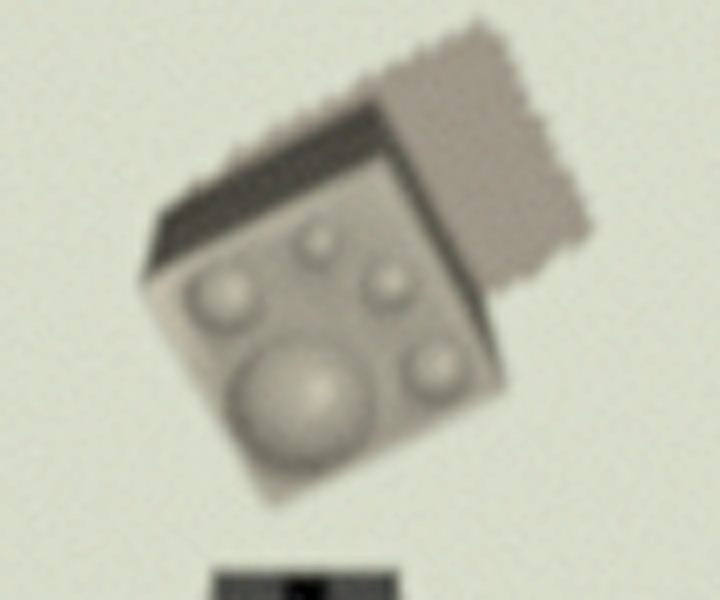

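```bash
python3 - <<'E'
from h import *
np.set_printoptions(precision=4,suppress=True)
f=np.load('pics/w1.npz')
px=np.array([(143,282),(385,155),(505,385),(272,505)])/8+[215,155]-.44
P=ray('wrist',px,0.042,f['pos'],f['ori']); print(P,P.mean(0))
for i in range(4):
    d=P[(i+1)%4]-P[i]; print(np.linalg.norm(d),np.degrees(np.arctan2(d[1],d[0])))
s=st();p=s['position'];y0=yawof(s['orientation'])
N=7; goal=np.array([0.548,-0.045,0.19]); a0=np.arctan2(p[1],p[0]);a1=np.arctan2(goal[1],goal[0]); r0=np.hypot(*p[:2]);r1=np.hypot(*goal[:2])
P=[p];Y=[y0]
for i in range(1,N+1):
    t=i/N; a=a0+(a1-a0)*t; r=r0+(r1-r0)*min(1,t*1.0); P.append([r*np.cos(a),r*np.sin(a),p[2]+(goal[2]-p[2])*t]); Y.append(y0+(np.radians(1.7)-y0)*t)
for r in rows(P,Y,1): print(*r)
E
```

```text
[[0.502  0.2973 0.042 ]
 [0.5191 0.3342 0.042 ]
 [0.5553 0.3166 0.042 ]
 [0.5387 0.2799 0.042 ]] [0.5288 0.307  0.042 ]
0.040694047940559475 65.14407787361192
0.04020396305133968 -25.998642075743767
0.04031102807022273 -114.30019507130416
0.04058908936009972 154.55561474431948
-0.369 -0.096 0.016 0 0 0.0559 1
-0.364 -0.097 0.016 0 0 0.0559 1
-0.358 -0.099 0.016 0 0 0.0559 1
-0.352 -0.101 0.016 0 0 0.0559 1
-0.347 -0.102 0.016 0 0 0.0559 1
-0.341 -0.104 0.016 0 0 0.0559 1
-0.336 -0.105 0.016 0 0 0.0559 1
```

Emit:
{"method": "apply_moves", "body": {
  "steps": [-0.37, -0.1, 0.02, 0, 0, 0.056, 1, -0.36, -0.1, 0.02, 0, 0, 0.056, 1, -0.36, -0.1, 0.02, 0, 0, 0.056, 1, -0.35, -0.1, 0.02, 0, 0, 0.056, 1, -0.35, -0.1, 0.02, 0, 0, 0.056, 1, -0.34, -0.1, 0.02, 0, 0, 0.056, 1, -0.34, -0.1, 0.02, 0, 0, 0.056, 1, 0, 0, 0, 0, 0, 0, 1]
}}

```text
time_s: 2.33
position: [0.5484, -0.0474, 0.1863]
orientation: [2.192, 2.25, -0.002]
contact_force: [0.2, 0.8, 0.1]
grip_width: 0.0002
```

```bash
python3 - <<'E'
from h import *
s=st(); print(s['time_s'],s['position'],np.degrees(yawof(s['orientation'])),s['contact_force'])
im,d,c=grab('wrist','w2')
cv2.imwrite('pics/w2c.png',cv2.convertScaleAbs(cv2.resize(im[20:320,100:420],None,fx=2,fy=2,interpolation=cv2.INTER_CUBIC),alpha=1.4))
E
```

```text
2.325 [ 0.54841752 -0.04743971  0.18630902] 1.478018778198265 [0.16429478 0.75060546 0.13145014]
```

View pics/w2c.png

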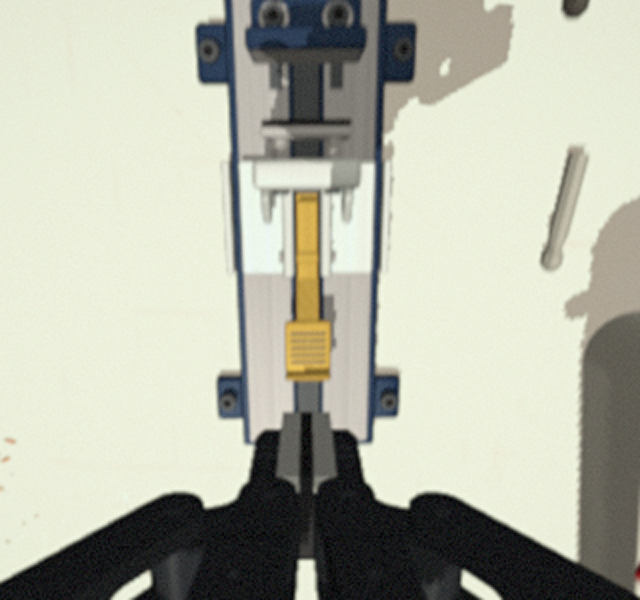

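```bash
python3 - <<'E'
from h import *
np.set_printoptions(precision=4,suppress=True)
f=np.load('pics/w2.npz'); q=lambda L:np.array(L)/2.+[100,20]-.25
W=lambda L,z:ray('wrist',q(L),z,f['pos'],f['ori'])
print('tab',W([(286,322),(330,322),(330,373),(286,373)],0.036)); print(W([(308,345)],0.036))
b=W([(245,442),(373,442),(383,80),(232,80)],0.014); print('bed',b)
for i,j in ((0,3),(1,2)): d=b[j]-b[i]; print(np.degrees(np.arctan2(d[1],d[0])))
print('pawl',W([(308,205),(308,300)],.04))
print('fence face top', W([(247,52),(362,52)],0.052))
print('jaw top', W([(256,188),(358,188),(255,165),(360,165)],0.060))
C=cloud('wrist',f['d'],f['pos'],f['ori'])
for (u,v) in [(308,345),(308,310),(308,200),(308,173),(270,375),(308,45),(250,220)]:
    a=q([(u,v)])[0].round().astype(int); print((u,v),np.median(C[a[1]-1:a[1]+2,a[0]-1:a[0]+2].reshape(-1,3),0))
E
```

```text
tab [[ 0.5371 -0.0523  0.036 ]
 [ 0.5618 -0.0517  0.036 ]
 [ 0.5629 -0.0821  0.036 ]
 [ 0.5376 -0.0828  0.036 ]]
[[ 0.5498 -0.0655  0.036 ]]
bed [[ 0.5111 -0.1394  0.014 ]
 [ 0.5937 -0.1373  0.014 ]
 [ 0.5859  0.076   0.014 ]
 [ 0.5059  0.0739  0.014 ]]
91.4171669821468
92.10834307299288
pawl [[ 0.5477  0.012   0.04  ]
 [ 0.5491 -0.0384  0.04  ]]
fence face top [[0.5178 0.0804 0.052 ]
 [0.5707 0.0818 0.052 ]]
jaw top [[0.5225 0.0204 0.06  ]
 [0.5713 0.0217 0.06  ]
 [0.5221 0.0309 0.06  ]
 [0.5717 0.0322 0.06  ]]
(308, 345) [ 0.5501 -0.0651  0.0364]
(308, 310) [ 0.5496 -0.0466  0.032 ]
(308, 200) [0.548  0.0132 0.0179]
(308, 173) [0.5475 0.0282 0.0604]
(270, 375) [ 0.5273 -0.0919  0.0146]
(308, 45) [0.546  0.084  0.0529]
(250, 220) [0.516  0.0017 0.0207]
```

```bash
python3 - <<'E'
from h import *
np.set_printoptions(precision=4,suppress=True)
f=np.load('pics/w2.npz');M=R.from_rotvec(f['ori']).as_matrix()
for t in [(0,0,0),(0.011,0,0),(-.011,0,0),(0.011,0.009,0),(0.011,-.009,0)]:
    p=proj('wrist',f['pos']+M@np.array(t),f['pos'],f['ori'])[0]; print(t,p,(p-[100,20]+.25)*2)
im=f['im']; cv2.imwrite('pics/w2t.png',cv2.resize(im[200:320,190:320],None,fx=5,fy=5,interpolation=cv2.INTER_CUBIC))
E
```

```text
(0, 0, 0) [253.0478 241.2457] [306.5957 442.9914]
(0.011, 0, 0) [253.0467 224.0355] [306.5934 408.5711]
(-0.011, 0, 0) [253.0489 257.7745] [306.5979 476.0491]
(0.011, 0.009, 0) [268.6977 224.0287] [337.8955 408.5574]
(0.011, -0.009, 0) [237.3955 224.0423] [275.2911 408.5847]
```

View pics/w2t.png

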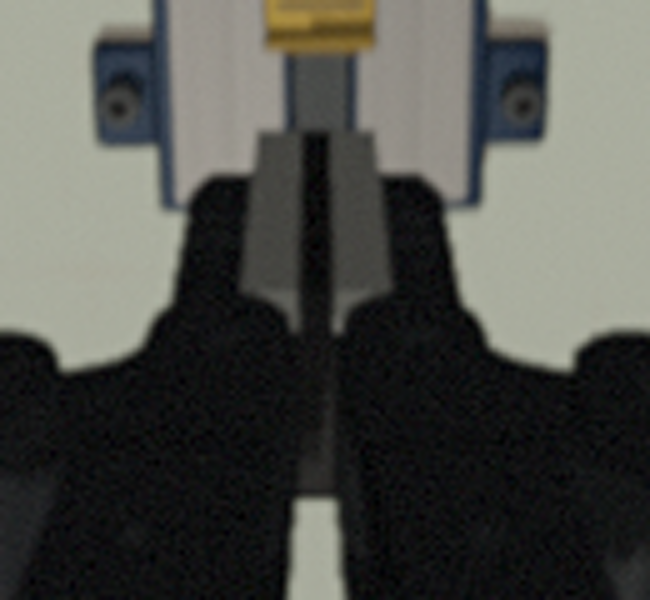

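```bash
cat >> h.py <<'E'
def tod(target,frac=1):
    s=st(); M=R.from_rotvec(s['orientation']).as_matrix(); d=M.T@(np.array(target)-s['position'])/0.15
    return d
def rel(v):
    s=st(); return R.from_rotvec(s['orientation']).as_matrix().T@np.array(v)/0.15
E
python3 - <<'E'
from h import *
print(tod([0.5498,-0.0635,0.055]))
E
```

```text
[-1.28360089e-01  2.37999967e-04  8.75199237e-01]
```

Emit:
{"method": "apply_moves", "body": {
  "steps": [-0.043, 0, 0.29, 0, 0, 0, 1, -0.043, 0, 0.29, 0, 0, 0, 1, -0.043, 0, 0.29, 0, 0.078, 0, 1, 0, 0, 0, 0, 0, 0, 1, 0, 0, 0, 0, 0, 0, 1]
}}

```text
time_s: 3.0
position: [0.5507, -0.0614, 0.0561]
orientation: [-2.12, -2.194, -0.131]
contact_force: [-0.9, 0.8, 0.1]
grip_width: 0.0002
```

```bash
python3 - <<'E'
from h import *
np.set_printoptions(precision=4,suppress=True)
s=st(); print(s['time_s'],s['position'],np.degrees(yawof(s['orientation'])),s['contact_force'],R.from_rotvec(s['orientation']).as_matrix())
im,d,c=grab('wrist','w3')
print(tod([0.5498,-0.0635,0.038]),rel([0,0,-.001]),rel([0,-.01,0]))
cv2.imwrite('pics/w3c.png',cv2.convertScaleAbs(cv2.resize(im[100:340,150:360],None,fx=2.5,fy=2.5,interpolation=cv2.INTER_CUBIC),alpha=1.4))
E
```

```text
3.0 [ 0.5507 -0.0614  0.0561] 1.9736078294801696 [-0.8656  0.7619  0.0522] [[-0.0343  0.9994 -0.0037]
 [ 0.9918  0.0344  0.1228]
 [ 0.1228  0.0006 -0.9924]]
[-0.032  -0.0099  0.1216] [-0.0008 -0.      0.0066] [-0.0661 -0.0024 -0.0082]
```

View pics/w3c.png

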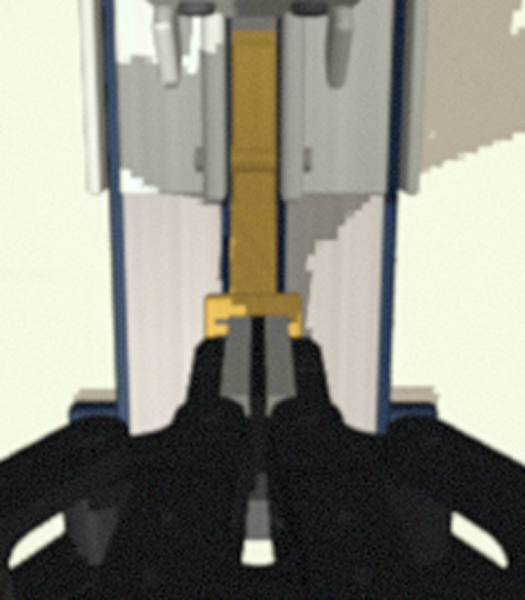

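```bash
python3 - <<'E'
from h import *
f=np.load('pics/w3.npz'); q=np.array([(205,296),(302,296),(253,296)])/2.5+[150,100]-.3
print(ray('wrist',q,0.036,f['pos'],f['ori'])); M=R.from_rotvec(f['ori']).as_matrix()
print(proj('wrist',f['pos']+M@np.array([.011,0,0]),f['pos'],f['ori']),(np.array([258,316])/2.5+[150,100]-.3))
E
```

```text
[[ 0.53656156 -0.05343385  0.036     ]
 [ 0.5619234  -0.05257556  0.036     ]
 [ 0.54911101 -0.05300916  0.036     ]]
[[253.01882135 224.29249091]] [252.9 226.1]
```

Emit:
{"method": "apply_moves", "body": {
  "steps": [-0.032, -0.01, 0.12, 0, 0, 0, 1, 0, 0, 0.025, 0, 0, 0, 1, 0, 0, 0, 0, 0, 0, 1, 0, 0, 0, 0, 0, 0, 1]
}}

```text
time_s: 3.55
position: [0.5484, -0.065, 0.0338]
orientation: [-2.122, -2.191, -0.131]
contact_force: [-0.5, -0.3, 1.4]
grip_width: -0.0003
```

Emit:
{"method": "apply_moves", "body": {
  "steps": [0, 0, 0.015, 0, 0, 0, 1, 0, 0, 0.012, 0, 0, 0, 1, 0, 0, 0, 0, 0, 0, 1]
}}

```text
time_s: 3.92
position: [0.5485, -0.0657, 0.0297]
orientation: [-2.124, -2.191, -0.13]
contact_force: [-0.1, -1.5, 4.1]
grip_width: -0.0001
```

```bash
python3 - <<'E'
from h import *
np.set_printoptions(precision=4,suppress=True)
s=st(); print(s['time_s'],s['position'],s['contact_force'])
im,d,c=grab('wrist','w4')
a=cv2.resize(im[60:320,150:360],None,fx=2.5,fy=2.3,interpolation=cv2.INTER_CUBIC)
cv2.imwrite('pics/w4c.png',cv2.convertScaleAbs(a,alpha=1.4))
E
```

```text
3.925 [ 0.5485 -0.0657  0.0297] [-0.1403 -1.4632  4.1231]
```

View pics/w4c.png

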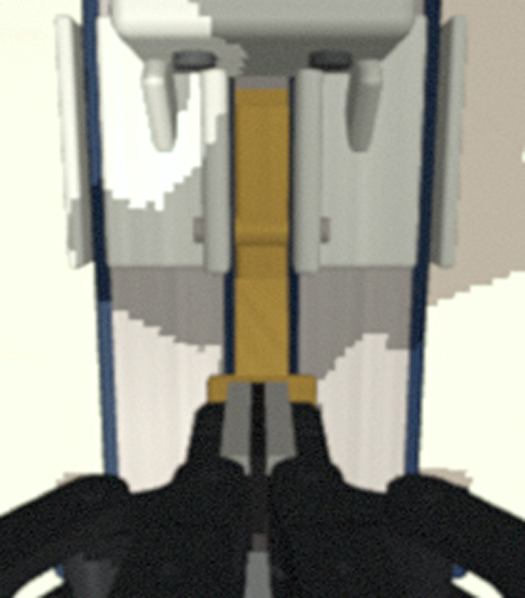

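Emit:
{"method": "apply_moves", "body": {
  "steps": [-0.033, 0, -0.004, 0, 0, 0, 1, -0.033, 0, -0.004, 0, 0, 0, 1, -0.033, 0, -0.004, 0, 0, 0, 1]
}}

```text
time_s: 4.35
position: [0.549, -0.0797, 0.0295]
orientation: [-2.122, -2.191, -0.131]
contact_force: [0.9, 1.4, 1.2]
grip_width: -0.0003
```

```bash
python3 - <<'E'
from h import *
np.set_printoptions(precision=4,suppress=True)
s=st(); print(s['time_s'],s['position'],s['contact_force'])
im,d,c=grab('wrist','w5')
a=cv2.resize(im[60:320,150:360],None,fx=2.5,fy=2.3,interpolation=cv2.INTER_CUBIC)
cv2.imwrite('pics/w5c.png',cv2.convertScaleAbs(a,alpha=1.4))
E
```

```text
4.35 [ 0.549  -0.0797  0.0295] [0.9178 1.3594 1.1763]
```

View pics/w5c.png

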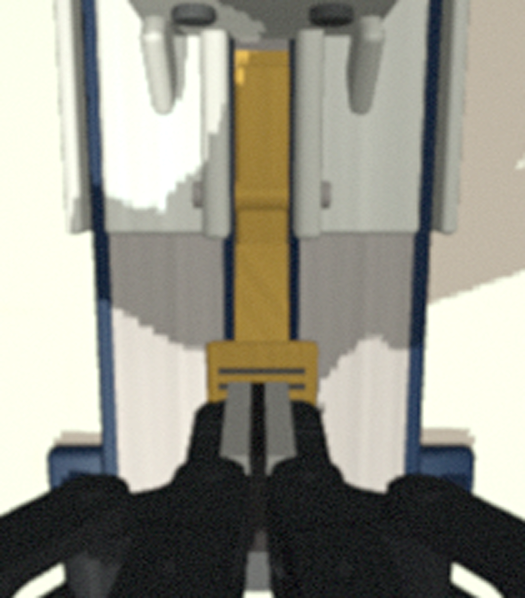

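Emit:
{"method": "apply_moves", "body": {
  "steps": [-0.033, 0, 0.002, 0, 0, 0, 1, -0.033, 0, -0.004, 0, 0, 0, 1, 0, 0, 0, 0, 0, 0, 1]
}}

```text
time_s: 4.78
position: [0.5493, -0.091, 0.0287]
orientation: [-2.125, -2.191, -0.13]
contact_force: [-0.2, -0.3, 2.2]
grip_width: -0.0001
```

```bash
python3 - <<'E'
from h import *
np.set_printoptions(precision=4,suppress=True)
s=st(); print(s['time_s'],s['position'],s['contact_force'])
im,d,c=grab('wrist','w6')
a=cv2.resize(im[60:320,150:360],None,fx=2.5,fy=2.3,interpolation=cv2.INTER_CUBIC)
cv2.imwrite('pics/w6c.png',cv2.convertScaleAbs(a,alpha=1.4))
E
```

```text
4.775 [ 0.5493 -0.091   0.0287] [-0.2387 -0.2721  2.2106]
```

View pics/w6c.png

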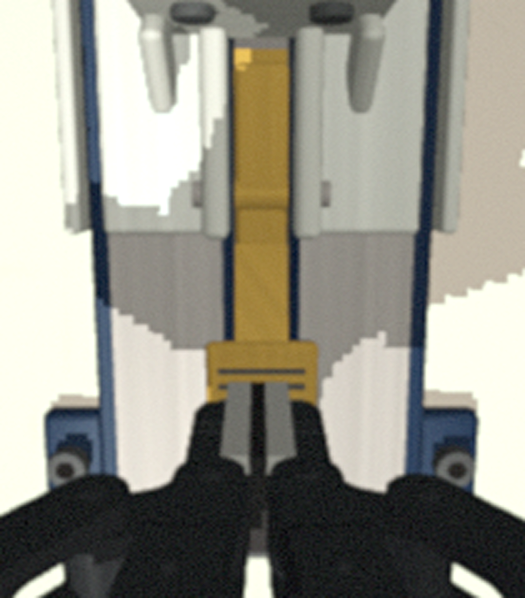

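Emit:
{"method": "apply_moves", "body": {
  "steps": [-0.033, 0, -0.004, 0, 0, 0, 1, -0.033, 0, -0.004, 0, 0, 0, 1, -0.033, 0, -0.004, 0, 0, 0, 1, -0.033, 0, -0.004, 0, 0, 0, 1, -0.033, 0, -0.004, 0, 0, 0, 1]
}}

```text
time_s: 5.45
position: [0.55, -0.1151, 0.0286]
orientation: [-2.123, -2.191, -0.13]
contact_force: [0.9, 2.5, 2.1]
grip_width: 0.0001
```

Emit:
{"method": "apply_moves", "body": {
  "steps": [-0.025, 0, -0.003, 0, 0, 0, 1, -0.012, 0, -0.0015, 0, 0, 0, 1, 0, 0, 0, 0, 0, 0, 1]
}}

```text
time_s: 5.82
position: [0.5502, -0.1209, 0.0286]
orientation: [-2.124, -2.191, -0.13]
contact_force: [0.8, -0.8, 1.7]
grip_width: -0.0004
```

```bash
python3 - <<'E'
from h import *
np.set_printoptions(precision=4,suppress=True)
s=st(); print(s['time_s'],s['position'],s['contact_force'])
im,d,c=grab('wrist','w7')
a=cv2.resize(im[60:320,150:360],None,fx=2.5,fy=2.3,interpolation=cv2.INTER_CUBIC)
cv2.imwrite('pics/w7c.png',cv2.convertScaleAbs(a,alpha=1.4))
E
```

```text
5.825 [ 0.5502 -0.1209  0.0286] [ 0.7545 -0.8044  1.6794]
```

View pics/w7c.png

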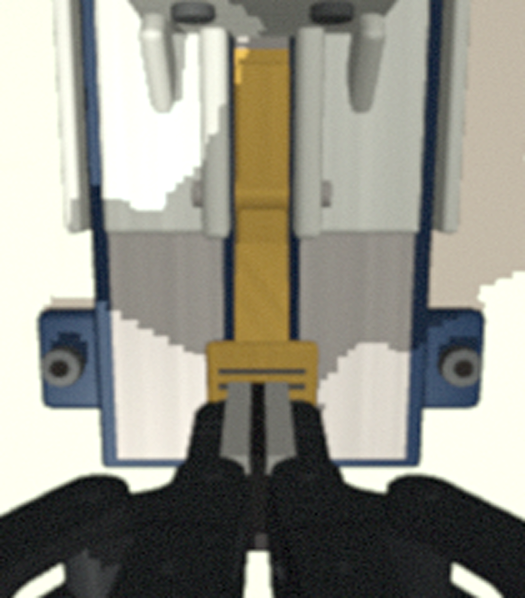

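Emit:
{"method": "apply_moves", "body": {
  "steps": [-0.02, 0, -0.0025, 0, 0, 0, 1, -0.012, 0, -0.0015, 0, 0, 0, 1, 0, 0, 0, 0, 0, 0, 1]
}}

```text
time_s: 6.25
position: [0.5504, -0.1254, 0.0286]
orientation: [-2.123, -2.191, -0.13]
contact_force: [0.1, 0.8, 2.1]
grip_width: 0.0004
```

Emit:
{"method": "apply_moves", "body": {
  "steps": [-0.014, 0, -0.002, 0, 0, 0, 1, 0, 0, 0, 0, 0, 0, 1]
}}

```text
time_s: 6.5
position: [0.5504, -0.1276, 0.0287]
orientation: [-2.123, -2.191, -0.13]
contact_force: [1.4, 1.5, 2.2]
grip_width: -0.0001
```

```bash
python3 - <<'E'
from h import *
np.set_printoptions(precision=4,suppress=True)
s=st(); print(s['time_s'],s['position'],s['contact_force'])
im,d,c=grab('top','t2')
C=cloud('top',d)
im,d,c=grab('wrist','w8')
a=cv2.resize(im[60:320,150:360],None,fx=2.5,fy=2.3,interpolation=cv2.INTER_CUBIC)
cv2.imwrite('pics/w8c.png',cv2.convertScaleAbs(a,alpha=1.4))
E
```

```text
6.5 [ 0.5504 -0.1276  0.0287] [1.4253 1.4687 2.1576]
```

View pics/w8c.png

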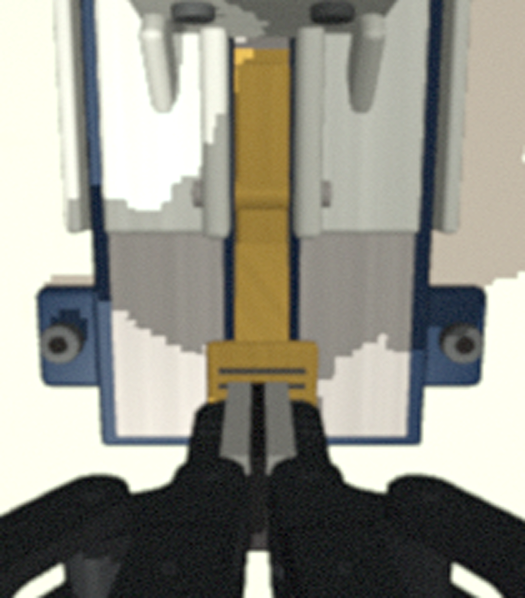

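Emit:
{"method": "apply_moves", "body": {
  "steps": [-0.014, 0, -0.002, 0, 0, 0, 1, -0.007, 0, -0.001, 0, 0, 0, 1, 0, 0, 0, 0, 0, 0, 1]
}}

```text
time_s: 6.98
position: [0.5505, -0.1307, 0.0287]
orientation: [-2.123, -2.191, -0.13]
contact_force: [2.1, 0.7, 1.4]
grip_width: 0.0001
```

Emit:
{"method": "apply_moves", "body": {
  "steps": [-0.014, 0, -0.002, 0, 0, 0, 1, 0, 0, 0, 0, 0, 0, 1]
}}

```text
time_s: 7.22
position: [0.5504, -0.1315, 0.0286]
orientation: [-2.121, -2.191, -0.131]
contact_force: [1.1, 5.5, 0.8]
grip_width: -0.0003
```

Emit:
{"method": "apply_moves", "body": {
  "steps": [0.014, 0, 0.002, 0, 0, 0, 1, 0.006, 0, -0.06, 0, 0, 0, 1, 0.02, 0, -0.2, 0, 0, 0, 1, 0.04, 0, -0.35, 0, -0.078, 0, 0, 0, 0, -0.25, 0, 0, 0, 0, 0, 0, 0, 0, 0, 0, 0]
}}

```text
time_s: 7.98
position: [0.552, -0.1332, 0.1616]
orientation: [2.182, 2.252, 0.005]
contact_force: [-0.9, -0.5, -0.0]
grip_width: 0.0544
```

```bash
python3 - <<'E'
from h import *
np.set_printoptions(precision=4,suppress=True)
s=st(); print(s['time_s'],s['position'],s['contact_force'],np.degrees(yawof(s['orientation'])),R.from_rotvec(s['orientation']).as_matrix())
im,d,c=grab('wrist','w9')
N=8; p=s['position']; y0=yawof(s['orientation']); goal=np.array([0.528,0.305,0.15]); a0=np.arctan2(p[1],p[0]);a1=np.arctan2(goal[1],goal[0]); r0=np.hypot(*p[:2]);r1=np.hypot(*goal[:2])
P=[p];Y=[y0]
for i in range(1,N+1):
    t=i/N; a=a0+(a1-a0)*t; r=r0+(r1-r0)*t; P.append([r*np.cos(a),r*np.sin(a),p[2]+(goal[2]-p[2])*t]); Y.append(y0+(np.radians(64.7)-y0)*t)
for r in rows(P,Y,0): print(*r)
cv2.imwrite('pics/w9c.png',cv2.convertScaleAbs(cv2.resize(im[20:320,100:420],None,fx=2,fy=2,interpolation=cv2.INTER_CUBIC),alpha=1.4))
E
```

```text
7.975 [ 0.552  -0.1332  0.1616] [-0.9438 -0.5305 -0.0035] 1.7969146790712294 [[-0.0313  0.9995  0.0062]
 [ 0.9995  0.0314 -0.002 ]
 [-0.0021  0.0062 -1.    ]]
0.345 0.113 0.01 0 0 -0.0874 0
0.343 0.128 0.01 0 0 -0.0874 0
0.341 0.144 0.01 0 0 -0.0874 0
0.337 0.159 0.01 0 0 -0.0874 0
0.333 0.174 0.01 0 0 -0.0874 0
0.329 0.19 0.01 0 0 -0.0874 0
0.323 0.205 0.01 0 0 -0.0874 0
0.317 0.22 0.01 0 0 -0.0874 0
```

View pics/w9c.png

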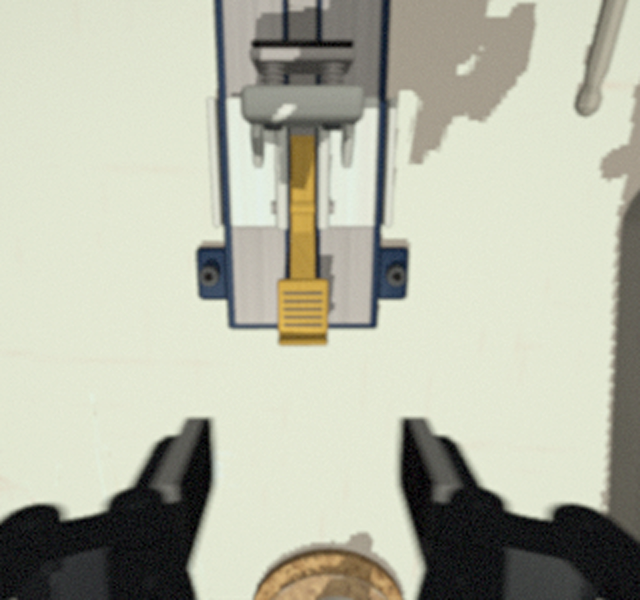

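Emit:
{"method": "apply_moves", "body": {
  "steps": [0.34, 0.11, 0.01, 0, 0, -0.087, 0, 0.34, 0.13, 0.01, 0, 0, -0.087, 0, 0.34, 0.14, 0.01, 0, 0, -0.087, 0, 0.34, 0.16, 0.01, 0, 0, -0.087, 0, 0.33, 0.17, 0.01, 0, 0, -0.087, 0, 0.33, 0.19, 0.01, 0, 0, -0.087, 0, 0.32, 0.21, 0.01, 0, 0, -0.087, 0, 0.32, 0.22, 0.01, 0, 0, -0.087, 0, 0, 0, 0, 0, 0, 0, 0, 0, 0, 0, 0, 0, 0, 0]
}}

```text
time_s: 9.28
position: [0.5267, 0.3033, 0.1448]
orientation: [-0.697, -3.062, 0.005]
contact_force: [0.8, -0.5, -0.2]
grip_width: 0.0857
```

```bash
python3 - <<'E'
from h import *
np.set_printoptions(precision=4,suppress=True)
s=st(); print(s['time_s'],s['position'],s['contact_force'],s['grip_width'],np.degrees(yawof(s['orientation'])))
im,d,c=grab('wrist','w10')
cv2.imwrite('pics/w10c.png',cv2.convertScaleAbs(cv2.resize(im[120:320,150:350],None,fx=3,fy=3,interpolation=cv2.INTER_CUBIC),alpha=1.4))
E
```

```text
9.275 [0.5267 0.3033 0.1448] [ 0.7946 -0.5416 -0.1537] 0.0856527216986026 64.34471030133486
```

View pics/w10c.png

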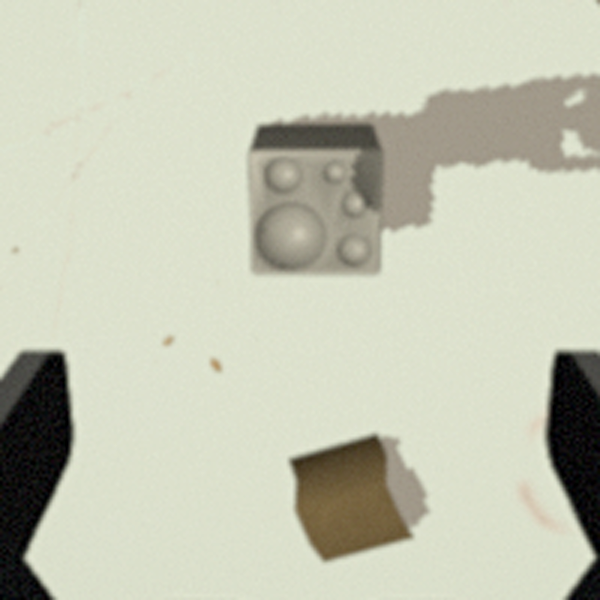

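```bash
python3 - <<'E'
from h import *
np.set_printoptions(precision=4,suppress=True)
f=np.load('pics/w10.npz');M=R.from_rotvec(f['ori']).as_matrix()
px=np.array([(249,150),(381,150),(380,273),(253,274)])/3+[150,120]-.33
P=ray('wrist',px,0.042,f['pos'],f['ori']); print(P,P.mean(0))
for i in range(4):
    d=P[(i+1)%4]-P[i]; print(np.linalg.norm(d),np.degrees(np.arctan2(d[1],d[0])))
print('tool', (P-f['pos'])@M, (P.mean(0)-f['pos'])@M)
q=ray('wrist',np.array([(290,460),(378,435),(412,535),(325,560)])/3+[150,120],0.019,f['pos'],f['ori']); print('scrap tool',(q-f['pos'])@M)
E
```

```text
[[0.5022 0.2953 0.042 ]
 [0.5199 0.3321 0.042 ]
 [0.557  0.3151 0.042 ]
 [0.5395 0.2778 0.042 ]] [0.5296 0.3051 0.042 ]
0.04083895456805077 64.34553212184213
0.04081367066960441 -24.652704789786192
0.04116568715858978 -115.15400191752731
0.0411688333056575 154.88607340238502
tool [[ 0.0186 -0.0175  0.1029]
 [ 0.0186  0.0234  0.1028]
 [-0.0222  0.0241  0.1027]
 [-0.0225 -0.0171  0.1029]] [-0.0019  0.0032  0.1028]
scrap tool [[-0.1084 -0.0058  0.1258]
 [-0.0974  0.0275  0.1257]
 [-0.1425  0.042   0.1256]
 [-0.1545  0.0078  0.1257]]
```

Emit:
{"method": "apply_moves", "body": {
  "steps": [-0.008, 0.021, 0.3, 0, 0, 0, 0, 0, 0, 0.3, 0, 0, 0, 0, 0, 0, 0.22, 0, 0, 0, 0, 0, 0, 0.11, 0, 0, 0, 0, 0, 0, 0, 0, 0, 0, 0, 0, 0, 0, 0, 0, 0, 1, 0, 0, 0, 0, 0, 0, 1, 0, 0, 0, 0, 0, 0, 1, 0, 0, 0, 0, 0, 0, 1, 0, 0, 0, 0, 0, 0, 1]
}}

```text
time_s: 10.58
position: [0.5297, 0.3072, 0.0081]
orientation: [0.695, 3.063, 0.0]
contact_force: [-0.8, -2.2, 5.7]
grip_width: 0.0413
```

Emit:
{"method": "apply_moves", "body": {
  "steps": [0, 0, -0.05, 0, 0, 0, 1, 0, 0, -0.2, 0, 0, 0, 1, 0, 0, -0.35, 0, 0, 0, 1, 0, 0, -0.35, 0, 0, 0, 1, 0, 0, 0, 0, 0, 0, 1]
}}

```text
time_s: 11.2
position: [0.5317, 0.3094, 0.1541]
orientation: [0.693, 3.057, 0.012]
contact_force: [-0.7, 0.3, -5.1]
grip_width: 0.0412
```

```bash
python3 - <<'E'
from h import *
np.set_printoptions(precision=4,suppress=True)
s=st(); print(s['time_s'],s['position'],s['contact_force'],s['grip_width'],np.degrees(yawof(s['orientation'])))
N=8; p=s['position']; y0=yawof(s['orientation']); goal=np.array([0.547,0.040,0.15]); a0=np.arctan2(p[1],p[0]);a1=np.arctan2(goal[1],goal[0]); r0=np.hypot(*p[:2]);r1=np.hypot(*goal[:2])
P=[p];Y=[y0]
for i in range(1,N+1):
    t=i/N; a=a0+(a1-a0)*t; r=r0+(r1-r0)*t; P.append([r*np.cos(a),r*np.sin(a),p[2]+(goal[2]-p[2])*t]); Y.append(y0+(np.radians(1.8)-y0)*t)
for r in rows(P,Y,1): print(*r)
im,d,c=grab('wrist','w11')
cv2.imwrite('pics/w11c.png',cv2.convertScaleAbs(cv2.resize(im[120:320,150:350],None,fx=3,fy=3,interpolation=cv2.INTER_CUBIC),alpha=1.4))
E
```

```text
11.2 [0.5317 0.3094 0.1541] [-0.7464  0.2959 -5.0851] 0.04116703433886726 64.45712322065889
-0.155 -0.181 0.003 0 0 0.087 1
-0.166 -0.166 0.003 0 0 0.087 1
-0.176 -0.151 0.003 0 0 0.087 1
-0.184 -0.135 0.003 0 0 0.087 1
-0.192 -0.119 0.003 0 0 0.087 1
-0.197 -0.103 0.003 0 0 0.087 1
-0.202 -0.086 0.003 0 0 0.087 1
-0.205 -0.069 0.003 0 0 0.087 1
```

View pics/w11c.png

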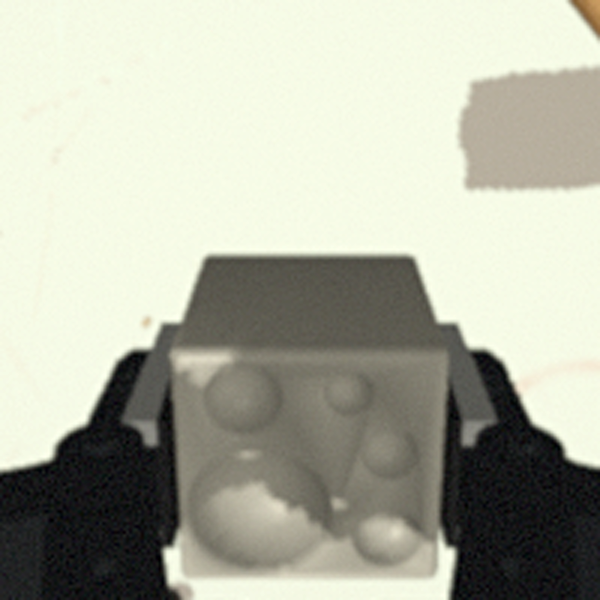

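```bash
python3 - <<'E'
from h import *
np.set_printoptions(precision=4,suppress=True)
f=np.load('pics/w11.npz');M=R.from_rotvec(f['ori']).as_matrix()
px=np.array([(172,350),(448,350),(436,577),(185,575)])/3+[150,120]-.33
for h in (.032,.034,.036):
    P=ray('wrist',px,f['pos'][2]+h,f['pos'],f['ori']); t=(P-f['pos'])@M; print(t,t.mean(0)); print(np.linalg.norm(P[0]-P[1]),np.linalg.norm(P[1]-P[2]))
E
```

```text
[[ 0.0191 -0.0197 -0.0323]
 [ 0.0188  0.022  -0.0319]
 [-0.0231  0.0221 -0.0317]
 [-0.0223 -0.0197 -0.0321]] [-0.0019  0.0012 -0.032 ]
0.0417013962678033 0.041946885794674496
[[ 0.0201 -0.0194 -0.0343]
 [ 0.0199  0.0216 -0.0339]
 [-0.0213  0.0217 -0.0337]
 [-0.0205 -0.0193 -0.0341]] [-0.0005  0.0012 -0.034 ]
0.040950872537706164 0.04119194385003563
[[ 0.0211 -0.019  -0.0363]
 [ 0.0209  0.0212 -0.0359]
 [-0.0195  0.0213 -0.0357]
 [-0.0188 -0.0189 -0.0361]] [ 0.0009  0.0011 -0.036 ]
0.04020034880760907 0.040437001905396654
```

Emit:
{"method": "apply_moves", "body": {
  "steps": [-0.155, -0.18, 0, 0, 0, 0.087, 1, -0.165, -0.165, 0, 0, 0, 0.087, 1, -0.175, -0.15, 0, 0, 0, 0.087, 1, -0.185, -0.135, 0, 0, 0, 0.087, 1, -0.19, -0.12, 0, 0, 0, 0.087, 1, -0.195, -0.1, 0, 0, 0, 0.087, 1, -0.2, -0.085, 0, 0, 0, 0.087, 1, -0.2, -0.07, 0, 0, 0, 0.087, 1, 0, 0, 0, 0, 0, 0, 1, 0, 0, 0, 0, 0, 0, 1]
}}

```text
time_s: 12.5
position: [0.5432, 0.0407, 0.1477]
orientation: [-2.183, -2.256, 0.004]
contact_force: [1.4, 1.9, -5.1]
grip_width: 0.0413
```

```bash
python3 - <<'E'
from h import *
np.set_printoptions(precision=4,suppress=True)
s=st(); print(s['time_s'],s['position'],s['contact_force'],s['grip_width'],np.degrees(yawof(s['orientation'])),R.from_rotvec(s['orientation']).as_matrix())
im,d,c=grab('wrist','w12')
cv2.imwrite('pics/w12c.png',cv2.convertScaleAbs(cv2.resize(im[20:320,100:420],None,fx=2,fy=2,interpolation=cv2.INTER_CUBIC),alpha=1.4))
im,d,c=grab('top','t3')
cv2.imwrite('pics/t3c.png',cv2.convertScaleAbs(cv2.resize(im[150:250,180:310],None,fx=5,fy=5,interpolation=cv2.INTER_CUBIC),alpha=1.6))
E
```

```text
12.5 [0.5432 0.0407 0.1477] [ 1.3957  1.868  -5.0959] 0.04129724206224353 1.8687397161509478 [[-0.0326  0.9995 -0.0033]
 [ 0.9995  0.0326 -0.    ]
 [ 0.0001 -0.0032 -1.    ]]
```

View pics/w12c.png

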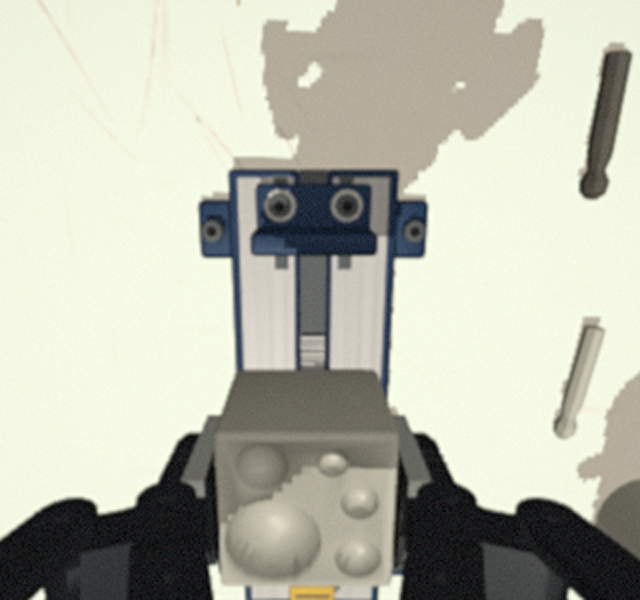

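View pics/t3c.png

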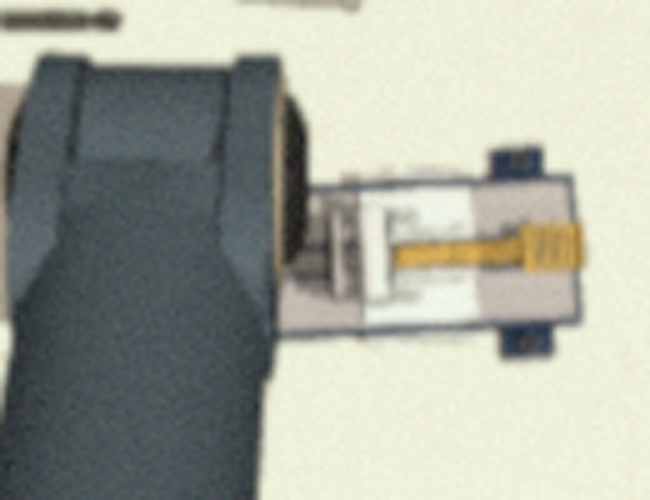

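```bash
python3 - <<'E'
from h import *
np.set_printoptions(precision=4,suppress=True)
f=np.load('pics/w12.npz');M=R.from_rotvec(f['ori']).as_matrix()
q=lambda L:np.array(L)/2.+[100,20]-.25
W=lambda L,z:ray('wrist',q(L),z,f['pos'],f['ori'])
print('fence',W([(253,252),(376,252)],.052)); b=W([(231,172),(397,172),(388,400),(239,360)],.014);print('bed',b)
for i,j in ((3,0),(2,1)): d=b[j]-b[i]; print(np.degrees(np.arctan2(d[1],d[0])))
print('fence plate back/bolts', W([(312,232)],.052))
t3=np.load('pics/top0.npz')
# top cam fence
px=np.array([(136,145),(142,260)])/6.+[190,170]-.42; print('top cam fence', ray('top',px,.052))
print('block', (W([(217,433),(397,432),(392,583),(220,585)],f['pos'][2]+.034)-f['pos'])@M)
E
```

```text
fence [[0.5181 0.0824 0.052 ]
 [0.572  0.0841 0.052 ]]
bed [[ 0.5036  0.1155  0.014 ]
 [ 0.5845  0.1181  0.014 ]
 [ 0.5893 -0.0022  0.014 ]
 [ 0.5071  0.0184  0.014 ]]
92.08226544552622
92.29005696896375
fence plate back/bolts [[0.5436 0.0919 0.052 ]]
top cam fence [[0.5661 0.0795 0.052 ]
 [0.5153 0.0774 0.052 ]]
block [[ 0.0205 -0.02   -0.0339]
 [ 0.0208  0.0201 -0.0341]
 [-0.0199  0.0208 -0.0341]
 [-0.0206 -0.0212 -0.0339]]
```

Emit:
{"method": "apply_moves", "body": {
  "steps": [-0.012, 0.022, 0.15, 0, 0, 0, 1, 0, 0, 0.3, 0, 0, 0, 1, 0, 0, 0.2, 0, 0, 0, 1, 0, 0, 0.12, 0, 0, 0, 1, 0, 0, 0, 0, 0, 0, 1, 0, 0, 0, 0, 0, 0, 1]
}}

```text
time_s: 13.35
position: [0.5489, 0.0386, 0.0348]
orientation: [2.185, 2.256, 0.003]
contact_force: [-0.7, -0.6, -3.8]
grip_width: 0.0411
```

```bash
python3 - <<'E'
from h import *
np.set_printoptions(precision=4,suppress=True)
s=st(); print(s['time_s'],s['position'],s['contact_force'],s['grip_width'],np.degrees(yawof(s['orientation'])))
im,d,c=grab('wrist','w13')
cv2.imwrite('pics/w13c.png',cv2.convertScaleAbs(cv2.resize(im[20:320,100:420],None,fx=2,fy=2,interpolation=cv2.INTER_CUBIC),alpha=1.4))
E
```

```text
13.35 [0.5489 0.0386 0.0348] [-0.6526 -0.5862 -3.7781] 0.041058420742954994 1.8245645636420056
```

View pics/w13c.png

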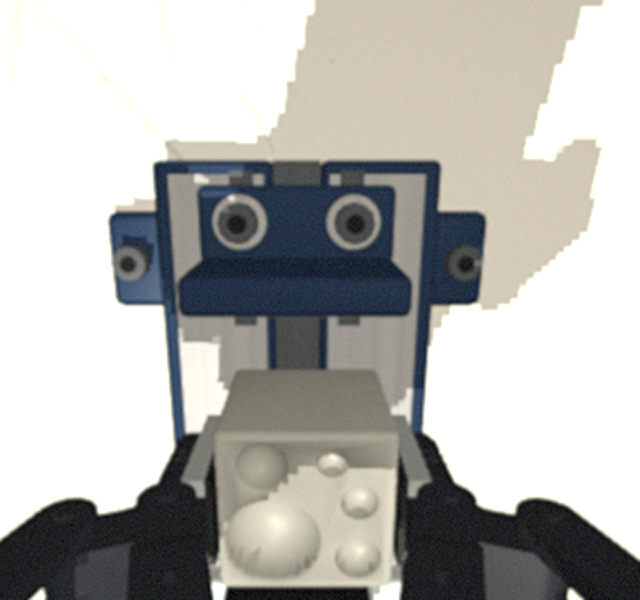

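Emit:
{"method": "apply_moves", "body": {
  "steps": [0, -0.01, 0.05, 0, 0, 0, 1, 0, 0, 0.02, 0, 0, 0, 1, 0, 0, 0, 0, 0, 0, 1]
}}

```text
time_s: 13.78
position: [0.546, 0.0384, 0.0231]
orientation: [-2.186, -2.256, 0.0]
contact_force: [0.7, -0.7, -4.2]
grip_width: 0.0412
```

Emit:
{"method": "apply_moves", "body": {
  "steps": [0, 0, 0.01, 0, 0, 0, 1, 0, 0, 0, 0, 0, 0, 1]
}}

```text
time_s: 14.02
position: [0.5465, 0.0383, 0.0222]
orientation: [2.186, 2.256, 0.001]
contact_force: [-0.6, -0.5, -0.4]
grip_width: 0.041
```

Emit:
{"method": "apply_moves", "body": {
  "steps": [0, 0, 0, 0, 0, 0, 0.35, 0, 0, 0, 0, 0, 0, 0.25, 0, 0, 0, 0, 0, 0, 0.25, 0, 0, 0, 0, 0, 0, 0.25]
}}

```text
time_s: 14.52
position: [0.5464, 0.0384, 0.0218]
orientation: [2.186, 2.256, 0.0]
contact_force: [-0.6, -0.2, 0.2]
grip_width: 0.064
```

Emit:
{"method": "apply_moves", "body": {
  "steps": [0, 0, -0.05, 0, 0, 0, 0.25, 0, 0, -0.2, 0, 0, 0, 0.25, 0, 0, -0.3, 0, 0, 0, 0.25, 0, 0, -0.25, 0, 0, 0, 0.25, 0, 0, 0, 0, 0, 0, 1, 0, 0, 0, 0, 0, 0, 1]
}}

```text
time_s: 15.28
position: [0.5457, 0.0385, 0.1416]
orientation: [-2.186, -2.256, 0.0]
contact_force: [0.4, -0.1, -0.3]
grip_width: 0.0286
```

```bash
python3 - <<'E'
from h import *
np.set_printoptions(precision=4,suppress=True)
s=st(); print(s['time_s'],s['position'],s['contact_force'],s['grip_width'],np.degrees(yawof(s['orientation'])))
im,d,c=grab('wrist','w14')
cv2.imwrite('pics/w14c.png',cv2.convertScaleAbs(cv2.resize(im[20:320,100:420],None,fx=2,fy=2,interpolation=cv2.INTER_CUBIC),alpha=1.4))
E
```

```text
15.275 [0.5457 0.0385 0.1416] [ 0.4219 -0.0755 -0.267 ] 0.028606704655984264 1.8136087346948304
```

View pics/w14c.png

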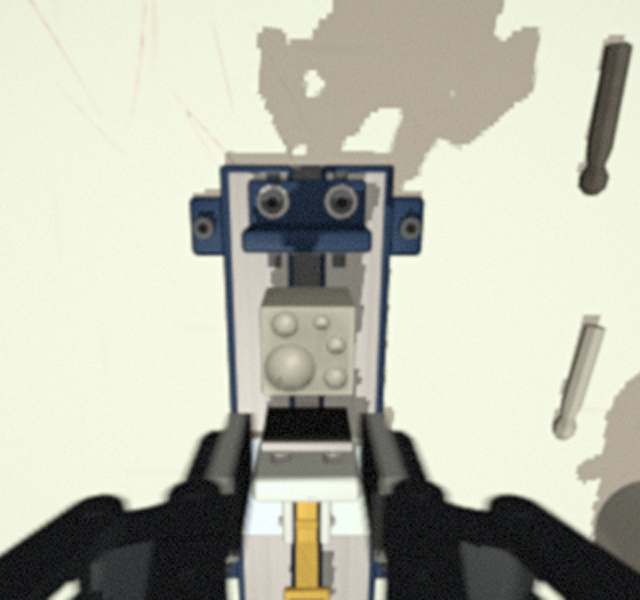

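Emit:
{"method": "apply_moves", "body": {
  "steps": [-0.25, 0, 0, 0, 0, 0, 1, -0.3, 0, 0, 0, 0, 0, 1, -0.11, 0, 0.15, 0, 0, 0, 1, 0, 0, 0.15, 0, 0, 0, 1, 0, 0, 0, 0, 0, 0, 1, 0, 0, 0, 0, 0, 0, 1]
}}

```text
time_s: 16.08
position: [0.5494, -0.0604, 0.0967]
orientation: [-2.185, -2.256, 0.001]
contact_force: [-0.9, -0.1, 0.4]
grip_width: 0.0001
```

```bash
python3 - <<'E'
from h import *
np.set_printoptions(precision=4,suppress=True)
s=st(); print(s['time_s'],s['position'],s['contact_force'],s['grip_width'],np.degrees(yawof(s['orientation'])))
im,d,c=grab('wrist','w15')
cv2.imwrite('pics/w15c.png',cv2.convertScaleAbs(cv2.resize(im[20:320,100:420],None,fx=2,fy=2,interpolation=cv2.INTER_CUBIC),alpha=1.4))
E
```

```text
16.075 [ 0.5494 -0.0604  0.0967] [-0.8968 -0.097   0.4409] 0.0001426750753521041 1.829633871162032
```

View pics/w15c.png

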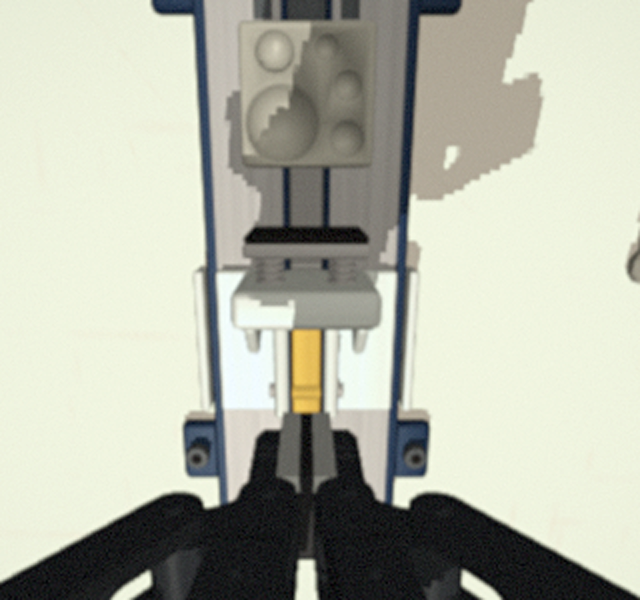

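```bash
python3 - <<'E'
from h import *
np.set_printoptions(precision=4,suppress=True)
f=np.load('pics/w15.npz')
q=lambda L:np.array(L)/2.+[100,20]-.25
W=lambda L,z:ray('wrist',q(L),z,f['pos'],f['ori'])
print('jaw rear',W([(306,328),(306,300)],.060),'plate front',W([(306,228)],.053)); b=W([(241,165),(372,165),(375,20),(239,20)],.056);print('block',b,b.mean(0))
for i in range(4): d=b[(i+1)%4]-b[i]; print(np.linalg.norm(d),np.degrees(np.arctan2(d[1],d[0])))
e=W([(203,150),(409,150)],.014); print(e.mean(0))
E
```

```text
jaw rear [[ 0.5484 -0.0358  0.06  ]
 [ 0.5481 -0.0259  0.06  ]] plate front [[ 0.5474 -0.0026  0.053 ]]
block [[0.5258 0.0171 0.056 ]
 [0.568  0.0184 0.056 ]
 [0.5661 0.0599 0.056 ]
 [0.5253 0.0586 0.056 ]] [0.5463 0.0385 0.056 ]
0.04229132111343162 1.8071579322653688
0.04151691477709045 92.60111859609343
0.04086341463532376 -178.1978208192703
0.041525233672607735 -89.36934873816777
[0.5465 0.0238 0.014 ]
```

Emit:
{"method": "apply_moves", "body": {
  "steps": [0, 0, 0.2, 0, 0, 0, 1, 0, 0, 0.16, 0, 0, 0, 1, 0, 0, 0, 0, 0, 0, 1, 0.05, 0, 0, 0, 0, 0, 1, 0, 0, 0, 0, 0, 0, 1]
}}

```text
time_s: 16.75
position: [0.5501, -0.052, 0.0439]
orientation: [2.184, 2.257, 0.003]
contact_force: [-0.5, -0.2, -0.4]
grip_width: -0.0
```

Emit:
{"method": "apply_moves", "body": {
  "steps": [0.025, 0, 0, 0, 0, 0, 1, 0.02, 0, 0, 0, 0, 0, 1, 0.02, 0, 0, 0, 0, 0, 1]
}}

```text
time_s: 17.12
position: [0.5494, -0.0457, 0.0436]
orientation: [2.186, 2.252, -0.001]
contact_force: [-0.8, -5.8, 3.9]
grip_width: 0.0001
```

Emit:
{"method": "apply_moves", "body": {
  "steps": [0.02, 0, 0, 0, 0, 0, 1, 0.02, 0, 0, 0, 0, 0, 1]
}}

```text
time_s: 17.38
position: [0.5492, -0.0393, 0.0434]
orientation: [2.186, 2.252, -0.001]
contact_force: [-0.3, -5.7, 4.0]
grip_width: 0.0003
```

Emit:
{"method": "apply_moves", "body": {
  "steps": [0.02, 0, 0, 0, 0, 0, 1, 0.02, 0, 0, 0, 0, 0, 1]
}}

```text
time_s: 17.62
position: [0.549, -0.033, 0.0433]
orientation: [2.186, 2.253, -0.0]
contact_force: [-0.3, -6.0, 2.9]
grip_width: -0.0003
```

Emit:
{"method": "apply_moves", "body": {
  "steps": [0.02, 0, 0, 0, 0, 0, 1, 0.02, 0, 0, 0, 0, 0, 1, 0.02, 0, 0, 0, 0, 0, 1]
}}

```text
time_s: 18.0
position: [0.5487, -0.0248, 0.0432]
orientation: [2.185, 2.252, -0.001]
contact_force: [0.0, -9.6, 2.9]
grip_width: -0.0003
```

Emit:
{"method": "apply_moves", "body": {
  "steps": [0.02, 0, 0, 0, 0, 0, 1, 0.02, 0, 0, 0, 0, 0, 1]
}}

```text
time_s: 18.25
position: [0.5485, -0.019, 0.0432]
orientation: [2.186, 2.252, -0.001]
contact_force: [1.3, -9.1, 3.0]
grip_width: -0.0
```

```bash
python3 - <<'E'
from h import *
np.set_printoptions(precision=4,suppress=True)
s=st(); print(s['time_s'],s['position'],s['contact_force'],s['grip_width'],np.degrees(yawof(s['orientation'])))
im,d,c=grab('wrist','w16')
cv2.imwrite('pics/w16c.png',cv2.convertScaleAbs(cv2.resize(im[20:320,100:420],None,fx=2,fy=2,interpolation=cv2.INTER_CUBIC),alpha=1.4))
E
```

```text
18.25 [ 0.5485 -0.019   0.0432] [ 1.2682 -9.0909  3.0202] -2.319975219849146e-05 1.6976007884393851
```

View pics/w16c.png

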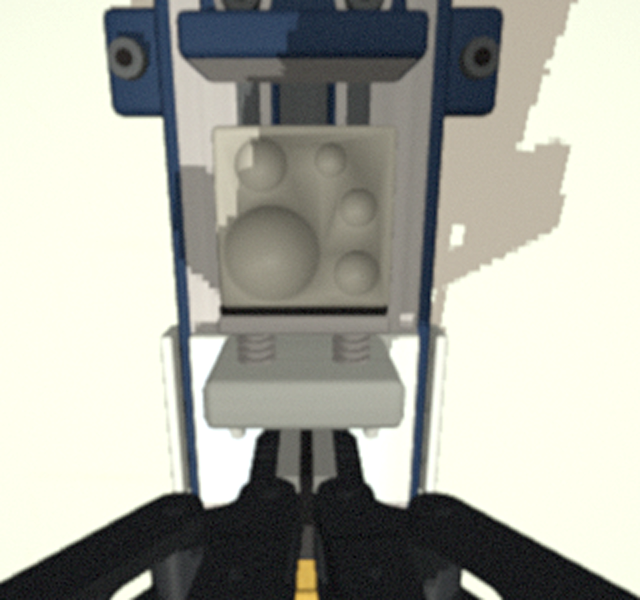

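Emit:
{"method": "apply_moves", "body": {
  "steps": [0.016, 0, 0, 0, 0, 0, 1, 0.016, 0, 0, 0, 0, 0, 1]
}}

```text
time_s: 18.55
position: [0.5483, -0.0144, 0.0432]
orientation: [2.186, 2.251, -0.002]
contact_force: [1.3, -5.4, 2.3]
grip_width: 0.0001
```

Emit:
{"method": "apply_moves", "body": {
  "steps": [0.013, 0, 0, 0, 0, 0, 1, 0.013, 0, 0, 0, 0, 0, 1]
}}

```text
time_s: 18.8
position: [0.5482, -0.0102, 0.0432]
orientation: [2.186, 2.252, -0.001]
contact_force: [0.1, -8.8, 2.8]
grip_width: 0.0004
```

Emit:
{"method": "apply_moves", "body": {
  "steps": [0.013, 0, 0, 0, 0, 0, 1, 0.006, 0, 0, 0, 0, 0, 1]
}}

```text
time_s: 19.05
position: [0.5481, -0.0074, 0.0432]
orientation: [2.186, 2.252, -0.002]
contact_force: [0.1, -8.9, 2.9]
grip_width: 0.0002
```

```bash
python3 - <<'E'
from h import *
np.set_printoptions(precision=4,suppress=True)
s=st(); print(s['time_s'],s['position'],s['contact_force'],s['grip_width'],np.degrees(yawof(s['orientation'])))
im,d,c=grab('wrist','w17')
cv2.imwrite('pics/w17c.png',cv2.convertScaleAbs(cv2.resize(im[20:320,100:420],None,fx=2,fy=2,interpolation=cv2.INTER_CUBIC),alpha=1.4))
E
```

```text
19.05 [ 0.5481 -0.0074  0.0432] [ 0.1143 -8.8935  2.9306] 0.00019480809275584116 1.7148962369026524
```

View pics/w17c.png

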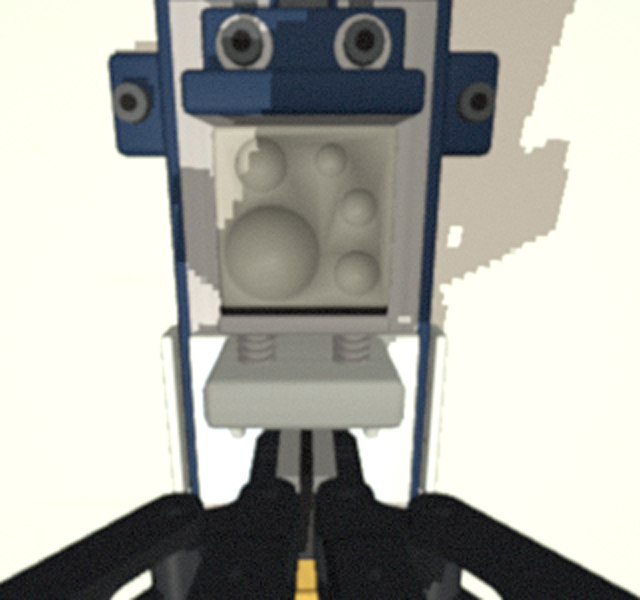

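Emit:
{"method": "apply_moves", "body": {
  "steps": [0.007, 0, 0, 0, 0, 0, 1, 0.007, 0, 0, 0, 0, 0, 1]
}}

```text
time_s: 19.35
position: [0.5481, -0.0059, 0.0432]
orientation: [2.186, 2.251, -0.002]
contact_force: [0.1, -7.7, 1.8]
grip_width: 0.0
```

Emit:
{"method": "apply_moves", "body": {
  "steps": [0.007, 0, 0, 0, 0, 0, 1, 0, 0, 0, 0, 0, 0, 1]
}}

```text
time_s: 19.6
position: [0.548, -0.0047, 0.0432]
orientation: [2.186, 2.251, -0.002]
contact_force: [0.8, -8.8, 2.3]
grip_width: 0.0001
```

Emit:
{"method": "apply_moves", "body": {
  "steps": [0.007, 0, 0, 0, 0, 0, 1, 0, 0, 0, 0, 0, 0, 1]
}}

```text
time_s: 19.85
position: [0.548, -0.0044, 0.0432]
orientation: [2.186, 2.25, -0.003]
contact_force: [0.6, -9.8, 2.3]
grip_width: -0.0001
```

Emit:
{"method": "apply_moves", "body": {
  "steps": [0.007, 0, 0, 0, 0, 0, 1, 0, 0, 0, 0, 0, 0, 1]
}}

```text
time_s: 20.1
position: [0.548, -0.0038, 0.0432]
orientation: [2.186, 2.25, -0.003]
contact_force: [0.0, -11.1, 2.7]
grip_width: 0.0002
```

Emit:
{"method": "apply_moves", "body": {
  "steps": [0.007, 0, 0, 0, 0, 0, 1, 0, 0, 0, 0, 0, 0, 1]
}}

```text
time_s: 20.35
position: [0.548, -0.0032, 0.0432]
orientation: [2.186, 2.249, -0.004]
contact_force: [1.5, -11.7, 1.9]
grip_width: 0.0001
```

Emit:
{"method": "apply_moves", "body": {
  "steps": [0.007, 0, 0, 0, 0, 0, 1, 0, 0, 0, 0, 0, 0, 1]
}}

```text
time_s: 20.6
position: [0.548, -0.002, 0.0432]
orientation: [2.186, 2.249, -0.003]
contact_force: [1.4, -11.2, 2.3]
grip_width: 0.0003
```

Emit:
{"method": "apply_moves", "body": {
  "steps": [0.007, 0, 0, 0, 0, 0, 1, 0, 0, 0, 0, 0, 0, 1]
}}

```text
time_s: 20.85
position: [0.5479, -0.0018, 0.0432]
orientation: [2.186, 2.248, -0.004]
contact_force: [0.2, -12.9, 2.3]
grip_width: -0.0003
```

Emit:
{"method": "apply_moves", "body": {
  "steps": [0.007, 0, 0, 0, 0, 0, 1, 0, 0, 0, 0, 0, 0, 1]
}}

```text
time_s: 21.1
position: [0.5479, -0.0014, 0.0432]
orientation: [2.186, 2.247, -0.005]
contact_force: [0.4, -14.2, 1.1]
grip_width: -0.0001
```

```bash
python3 - <<'E'
from h import *
np.set_printoptions(precision=4,suppress=True)
s=st(); print(s['time_s'],s['position'],s['contact_force'],s['grip_width'],np.degrees(yawof(s['orientation'])))
im,d,c=grab('wrist','w18')
cv2.imwrite('pics/w18c.png',cv2.convertScaleAbs(cv2.resize(im[20:320,100:420],None,fx=2,fy=2,interpolation=cv2.INTER_CUBIC),alpha=1.4))
E
```

```text
21.1 [ 0.5479 -0.0014  0.0432] [  0.3554 -14.1936   1.1182] -6.406678574538379e-05 1.5733403112842612
```

View pics/w18c.png

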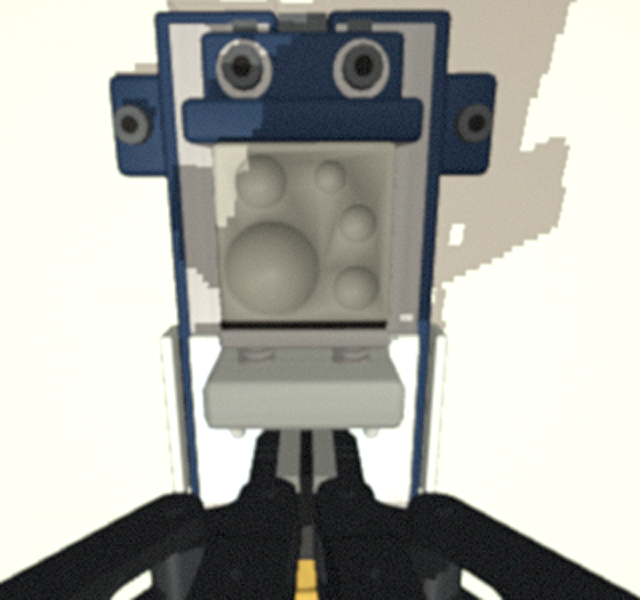

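Emit:
{"method": "apply_moves", "body": {
  "steps": [0.007, 0, 0, 0, 0, 0, 1, 0, 0, 0, 0, 0, 0, 1]
}}

```text
time_s: 21.4
position: [0.5479, -0.0008, 0.0432]
orientation: [2.186, 2.247, -0.005]
contact_force: [0.4, -15.6, 1.1]
grip_width: -0.0001
```

Emit:
{"method": "apply_moves", "body": {
  "steps": [0.007, 0, 0, 0, 0, 0, 1, 0, 0, 0, 0, 0, 0, 1]
}}

```text
time_s: 21.65
position: [0.5478, -0.0003, 0.0432]
orientation: [2.186, 2.246, -0.006]
contact_force: [2.1, -16.3, 1.8]
grip_width: 0.0004
```

Emit:
{"method": "apply_moves", "body": {
  "steps": [0.006, 0, 0, 0, 0, 0, 1, 0, 0, 0, 0, 0, 0, 1]
}}

```text
time_s: 21.9
position: [0.5479, 0.0009, 0.0432]
orientation: [2.187, 2.246, -0.005]
contact_force: [0.4, -15.6, 2.9]
grip_width: 0.0002
```

```bash
python3 - <<'E'
from h import *
np.set_printoptions(precision=4,suppress=True)
s=st(); print(s['time_s'],s['position'],s['contact_force'],s['grip_width'],np.degrees(yawof(s['orientation'])))
im,d,c=grab('wrist','w19')
cv2.imwrite('pics/w19c.png',cv2.convertScaleAbs(cv2.resize(im[20:320,100:420],None,fx=2,fy=2,interpolation=cv2.INTER_CUBIC),alpha=1.4))
E
```

```text
21.9 [0.5479 0.0009 0.0432] [  0.3878 -15.6097   2.871 ] 0.00019731418401329581 1.536721376930455
```

View pics/w19c.png

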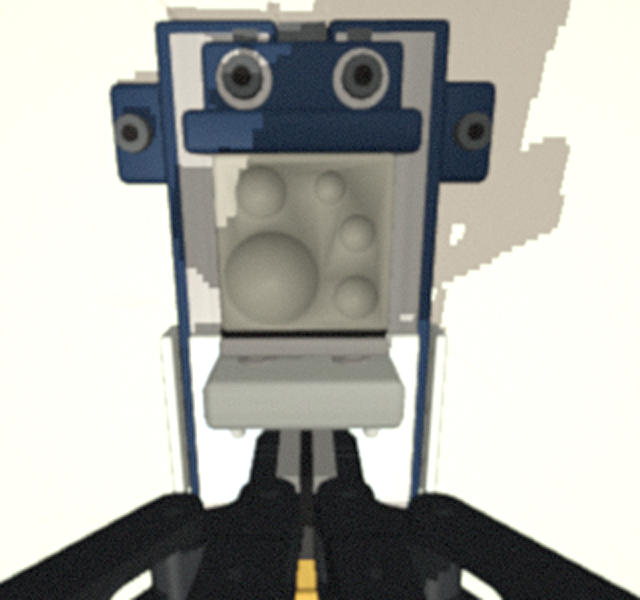

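Emit:
{"method": "apply_moves", "body": {
  "steps": [-0.015, 0, 0, 0, 0, 0, 1, -0.015, 0, 0, 0, 0, 0, 1, -0.05, 0, 0, 0, 0, 0, 1, -0.05, 0, -0.05, 0, 0, 0, 1, 0, 0, -0.2, 0, 0, 0, 1, 0, 0, -0.2, 0, 0, 0, 1, 0, 0, 0, 0, 0, 0, 1, 0, 0, 0, 0, 0, 0, 1]
}}

```text
time_s: 22.95
position: [0.5473, -0.0113, 0.1099]
orientation: [-2.185, -2.256, 0.0]
contact_force: [0.0, -0.3, -0.4]
grip_width: -0.0
```

```bash
python3 - <<'E'
from h import *
np.set_printoptions(precision=4,suppress=True)
s=st(); print(s['time_s'],s['position'],s['contact_force'],s['grip_width'],np.degrees(yawof(s['orientation'])))
im,d,c=grab('wrist','w20')
cv2.imwrite('pics/w20c.png',cv2.convertScaleAbs(cv2.resize(im[20:320,100:420],None,fx=2,fy=2,interpolation=cv2.INTER_CUBIC),alpha=1.4))
E
```

```text
22.95 [ 0.5473 -0.0113  0.1099] [ 0.0121 -0.271  -0.4485] -3.197879354979723e-05 1.841874541432687
```

View pics/w20c.png

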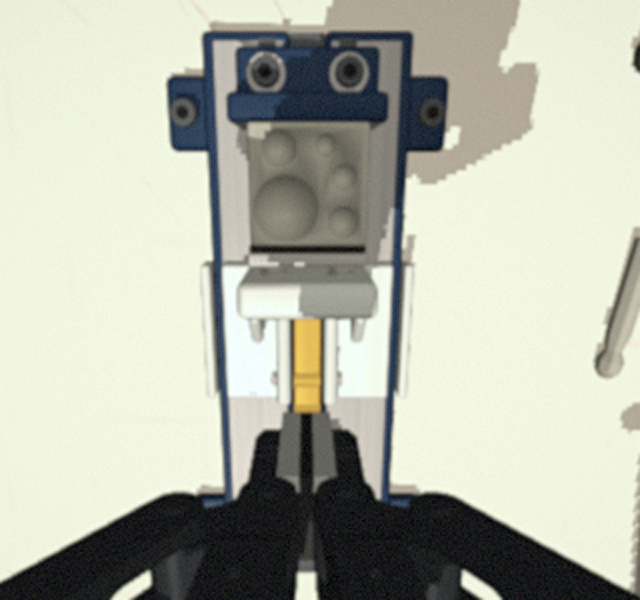

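```bash
python3 - <<'E'
from h import *
np.set_printoptions(precision=4,suppress=True)
f=np.load('pics/w20.npz')
q=lambda L:np.array(L)/2.+[100,20]-.25
W=lambda L,z:ray('wrist',q(L),z,f['pos'],f['ori'])
j=W([(306,318)],.060)[0];p=W([(306,245)],.053)[0]; print(j,p,p[1]-j[1]); b=W([(249,246),(367,246),(370,122),(247,122)],.056);print('block',b,b.mean(0))
for i in range(4): d=b[(i+1)%4]-b[i]; print(np.linalg.norm(d),np.degrees(np.arctan2(d[1],d[0])))
e=W([(214,150),(406,150)],.014); print('bed mid',e.mean(0))
C=cloud('wrist',f['d'],f['pos'],f['ori']); a=q([(307,200)])[0].round().astype(int); print('top z',C[a[1],a[0]], C[88:92,208:212,2].mean())
E
```

```text
[0.5463 0.0133 0.06  ] [0.5454 0.0391 0.053 ] 0.025783140948791743
block [[0.5249 0.0385 0.056 ]
 [0.5675 0.0398 0.056 ]
 [0.5658 0.0816 0.056 ]
 [0.5242 0.0802 0.056 ]] [0.5456 0.06   0.056 ]
0.042610472218469225 1.8253861208325144
0.04174648438653295 92.30415609372781
0.04165621801278247 -178.1836600522784
0.04175599307068171 -89.00537494215924
bed mid [0.546  0.0735 0.014 ]
top z [0.5451 0.0549 0.052 ] 0.015369955087915386
```

Emit:
{"method": "apply_moves", "body": {
  "steps": [-0.1, 0, -0.2, 0, 0, 0, 1, -0.3, 0, -0.2, 0, 0, 0, 1, -0.3, 0, 0, 0, 0, 0, 1, -0.1, 0, 0, 0, 0, 0, 1, 0, 0, 0, 0, 0, 0, 1, 0, 0, 0, 0, 0, 0, 1, 0, 0, 0, 0, 0, 0, 1]
}}

```text
time_s: 23.88
position: [0.5517, -0.1299, 0.1697]
orientation: [-2.182, -2.258, 0.0]
contact_force: [0.6, -0.7, 0.5]
grip_width: -0.0001
```

```bash
python3 - <<'E'
from h import *
np.set_printoptions(precision=4,suppress=True)
s=st(); print(s['time_s'],s['position'],s['contact_force'])
im,d,c=grab('wrist','w21')
cv2.imwrite('pics/w21c.png',cv2.convertScaleAbs(cv2.resize(im[0:300,100:420],None,fx=2,fy=2,interpolation=cv2.INTER_CUBIC),alpha=1.4))
im,d,c=grab('top','t4'); o=cv2.imread('pics/top0.png')
cv2.imwrite('pics/t4c.png',cv2.convertScaleAbs(cv2.resize(im[120:280,100:400],None,fx=2.6,fy=2.6,interpolation=cv2.INTER_CUBIC),alpha=1.5))
# tab height
f=np.load('pics/w21.npz'); C=cloud('wrist',f['d'],f['pos'],f['ori'])
im=f['im'].astype(int); m=(im[...,2]>110)&(im[...,2]-im[...,0]>60)&(abs(C[...,0]-.549)<.02); print(m.sum()); q=C[m]; o=np.argsort(q[:,1]); q=q[o]
for y in np.arange(-.1,.03,.01):
    k=abs(q[:,1]-y)<.005
    if k.sum(): print(y,k.sum(),np.median(q[k,2]))
E
```

```text
23.875 [ 0.5517 -0.1299  0.1697] [ 0.6355 -0.728   0.5256]
1017
-0.09000000000000001 158 0.037148617390069694
-0.08000000000000002 180 0.03660434719762612
-0.07000000000000002 177 0.03656815567112148
-0.060000000000000026 196 0.036230000334414786
-0.05000000000000003 142 0.03046939405505225
-0.040000000000000036 119 0.025112271251081453
-0.03000000000000004 25 0.023444267752503023
0.00999999999999994 3 0.017645776879419317
```

View pics/w21c.png

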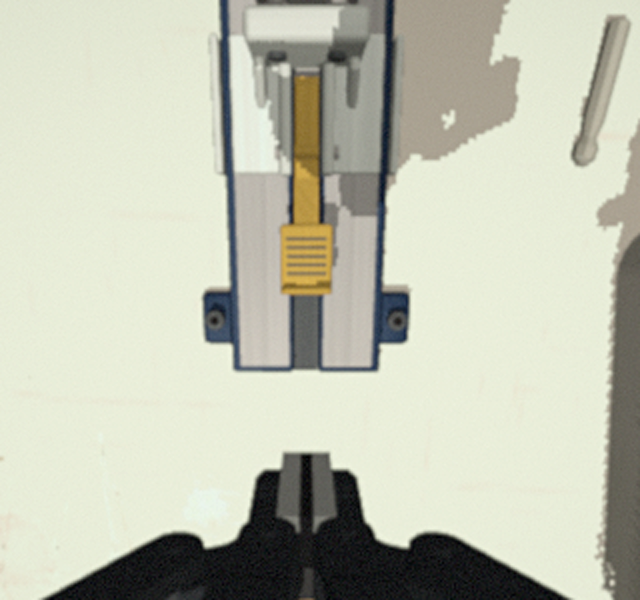

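View pics/t4c.png

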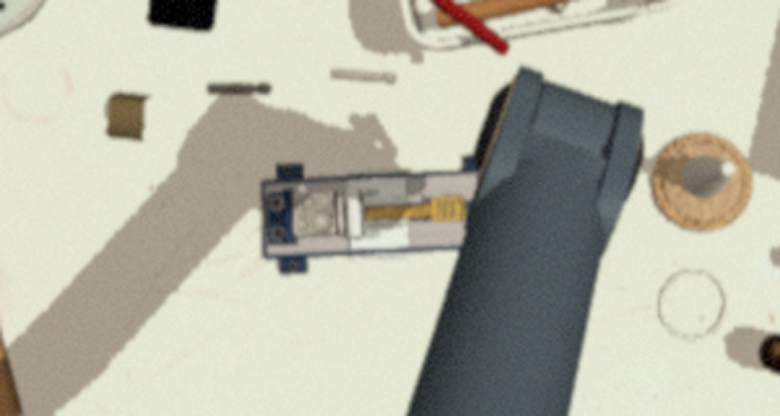

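```bash
python3 - <<'E'
from h import *
print(ctrl.finish_job())
E
```

```text
the job is handed in; nothing more can be done
None
```

The doming block is clamped in the bench clamp and the job was handed in at about 24 s of the 61 s allowed; no verdict was reported. I tipped the pawl by its tail, dragged the jaw back to its rear stop, and set the block upright and square in the middle of the bed. I then pushed the jaw up to about 16 N, until a ratchet click passed, and backed off.

**Last checks that agreed:**
- **Block:** it stands hollows up, square to the clamp within about 1°, under 1 mm off the middle line, and against the fence.
- **Pawl:** its tab is at 36.5 mm, against 36 mm at rest, so the tooth is home in the rack.
- **Other things:** the punches and the brass offcut look unmoved in the top view, and the bangle lies well clear of where I worked. I judged this by eye and did not measure it.
- **Robot:** the arm is clear of everything, with the force reading back at zero.

**Where measurements were less certain:**
- **Squeeze:** the picture puts the sprung face about 6 to 7 mm in, roughly 13 to 15 N. That is a bit past half-way, but inside the 5 to 18 N limit and not bottomed.
- **Cameras:** the top and wrist cameras disagreed by about 5 mm in y. I worked from the wrist camera for the moves.
- **Fence:** I measured its face at 89 to 96 mm ahead of the clamp's origin in different views. I found the contact by force instead.

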